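# Set out crumpet rings on the griddle

## Task

Set up the griddle for a batch of crumpets: switch it off at its red rotary handle before handling anything on it, then take the forgotten pink baking cups off it and stand them on the table right beside the white ones. Set every metal ring from the baking sheet upright on the liner, one centred on each printed circle, leaving no gap in the back row (the one far from the robot), and only then switch the griddle fully on again to preheat. Leave everything else where it is.

Things in the scene. Friction and masses are not known exactly. Their poses are not given: they have to be found in the camera images.
- power (a joint): red rotary power handle on top of the grey pod at the griddle's right end (seen from the robot). 0 = off (bar along the griddle's depth, at the white dot), 1.047 rad = on (bar turned 60 degrees clockwise seen from above, at the green dot). Snap action with stops at both ends: it resists with up to 0.09 N m to half way, then snaps to the nearer end
- power_grip (a point): point to grip on the power handle: on its turning axis, 32 mm above the pod's yellow plate and 12 mm below the top of the handle. The red bar is 54 mm long (the point's x axis, which turns with the handle), 14 mm thick (y axis) and 40 mm tall, on a round foot of 50 mm diameter and 6 mm height; the turning axis is vertical (z axis up)
- circle_back_left (a point): centre of the left printed circle of the back row (far from the robot) on the griddle's brown liner, on the liner's face. x axis: the griddle's depth, away from the robot; y: to its left; z up. Circles are cream outlines of 74 mm diameter with a centre dot, 100 mm apart in the rows and between the rows; the liner's face is 88 mm above the table
- circle_back_middle (a point): centre of the middle printed circle of the back row (far from the robot) on the griddle's brown liner, on the liner's face. x axis: the griddle's depth, away from the robot; y: to its left; z up. A splash guard 20 mm taller than the liner runs along the griddle's back (face 91 mm behind this centre) and both ends (171 mm left and right); the front is open
- circle_back_right (a point): centre of the right printed circle of the back row (far from the robot) on the griddle's brown liner, on the liner's face. x axis: the griddle's depth, away from the robot; y: to its left; z up.
- circle_front_left (a point): centre of the left printed circle of the front row (near the robot) on the griddle's brown liner, on the liner's face. x axis: the griddle's depth, away from the robot; y: to its left; z up.
- circle_front_middle (a point): centre of the middle printed circle of the front row (near the robot) on the griddle's brown liner, on the liner's face. x axis: the griddle's depth, away from the robot; y: to its left; z up.
- circle_front_right (a point): centre of the right printed circle of the front row (near the robot) on the griddle's brown liner, on the liner's face. x axis: the griddle's depth, away from the robot; y: to its left; z up.
- ring_1_mid (a point): centre of a plain metal crumpet ring, half-way up: 64 mm diameter over its rolled top rim, 60 mm over the wall below, 30 mm tall, 90 g, standing rim up on a baking sheet whose top is 3 mm above the table. Grip it across its outside (its inside is closed to the fingers). Four to six of these rings are there; the others are absent
- ring_2_mid (a point): centre of a plain metal crumpet ring, half-way up: 64 mm diameter over its rolled top rim, 60 mm over the wall below, 30 mm tall, 90 g, standing rim up on a baking sheet whose top is 3 mm above the table. Grip it across its outside (its inside is closed to the fingers). Four to six of these rings are there; the others are absent
- ring_3_mid (a point): centre of a plain metal crumpet ring, half-way up: 64 mm diameter over its rolled top rim, 60 mm over the wall below, 30 mm tall, 90 g, standing rim up on a baking sheet whose top is 3 mm above the table. Grip it across its outside (its inside is closed to the fingers). Four to six of these rings are there; the others are absent
- ring_4_mid (a point): centre of a plain metal crumpet ring, half-way up: 64 mm diameter over its rolled top rim, 60 mm over the wall below, 30 mm tall, 90 g, standing rim up on a baking sheet whose top is 3 mm above the table. Grip it across its outside (its inside is closed to the fingers). Four to six of these rings are there; the others are absent
- ring_5_mid (a point): centre of a plain metal crumpet ring, half-way up: 64 mm diameter over its rolled top rim, 60 mm over the wall below, 30 mm tall, 90 g, standing rim up on a baking sheet whose top is 3 mm above the table. Grip it across its outside (its inside is closed to the fingers). Four to six of these rings are there; the others are absent
- ring_6_mid (a point): centre of a plain metal crumpet ring, half-way up: 64 mm diameter over its rolled top rim, 60 mm over the wall below, 30 mm tall, 90 g, standing rim up on a baking sheet whose top is 3 mm above the table. Grip it across its outside (its inside is closed to the fingers). Four to six of these rings are there; the others are absent
- sheet_mid (a point): centre of the top of the fixed flat aluminium baking sheet that the rings start on: 230 mm (its x axis, away from the robot) by 330 mm (y), 3 mm thick, its far edge turned up 12 mm
- pink_cups_mid (a point): centre of the pink stack of baking cups, half-way up: 59 mm diameter at its top, narrower below, 59 mm tall, light; it stands mouth up on the griddle at the start
- white_cups_mid (a point): centre of the white stack of baking cups, half-way up: 55 mm diameter, 72 mm tall, standing on the bare table behind the baking sheet, to the right of the griddle; not to be moved. The table for 130 mm to its left (world +y) is bare
- spice_1: bystander at the side of the table, to be left alone: spice jar, 46 mm diameter, 106 mm tall; origin at the centre of its underside
- spice_2: bystander at the side of the table, to be left alone: spice jar, 47 mm diameter, 97 mm tall; origin at the centre of its underside
- tub_1: bystander at the side of the table, to be left alone: lidded tub, 74 mm wide, 70 mm tall; origin at the centre of its underside
- tub_2: bystander at the side of the table, to be left alone: lidded tub, 72 mm wide, 60 mm tall; origin at the centre of its underside
Mind the look-alikes: they are no part of the job. Leave any turquoise look-alike of the part that bears ring_4_mid alone. Leave any turquoise look-alike of the part that bears ring_2_mid alone.

How it is judged:
On the way, in this order (a step that is already met when the one before it is completed fails the run):
1. the griddle is switched off (value of joint power below 0.15 rad), for 0.2 s.
2. with the griddle off, the pink cups stand beside the white ones and every ring stands on a printed circle, the back row full (value of joint power below 0.15 rad and height (world z) of pink_cups_mid between 0.02 and 0.04 m and angle between each of pink_cups_mid, ring_1_mid, ring_2_mid, ring_3_mid, ring_4_mid, ring_5_mid, ring_6_mid's own z axis and vertical below 0.12 rad and horizontal distance between pink_cups_mid and white_cups_mid below 0.13 m and linear speed of each of pink_cups, ring_1, ring_2, ring_3, ring_4, ring_5, ring_6 below 0.02 m/s and (horizontal distance between ring_1_mid and circle_back_left below 0.012 m or horizontal distance between ring_1_mid and circle_back_middle below 0.012 m or horizontal distance between ring_1_mid and circle_back_right below 0.012 m or horizontal distance between ring_1_mid and circle_front_left below 0.012 m or horizontal distance between ring_1_mid and circle_front_middle below 0.012 m or horizontal distance between ring_1_mid and circle_front_right below 0.012 m) and z of ring_1_mid in the frame of circle_back_middle between 0.008 and 0.022 m and (horizontal distance between ring_2_mid and circle_back_left below 0.012 m or horizontal distance between ring_2_mid and circle_back_middle below 0.012 m or horizontal distance between ring_2_mid and circle_back_right below 0.012 m or horizontal distance between ring_2_mid and circle_front_left below 0.012 m or horizontal distance between ring_2_mid and circle_front_middle below 0.012 m or horizontal distance between ring_2_mid and circle_front_right below 0.012 m) and z of ring_2_mid in the frame of circle_back_middle between 0.008 and 0.022 m and (horizontal distance between ring_3_mid and circle_back_left below 0.012 m or horizontal distance between ring_3_mid and circle_back_middle below 0.012 m or horizontal distance between ring_3_mid and circle_back_right below 0.012 m or horizontal distance between ring_3_mid and circle_front_left below 0.012 m or horizontal distance between ring_3_mid and circle_front_middle below 0.012 m or horizontal distance between ring_3_mid and circle_front_right below 0.012 m) and z of ring_3_mid in the frame of circle_back_middle between 0.008 and 0.022 m and (horizontal distance between ring_4_mid and circle_back_left below 0.012 m or horizontal distance between ring_4_mid and circle_back_middle below 0.012 m or horizontal distance between ring_4_mid and circle_back_right below 0.012 m or horizontal distance between ring_4_mid and circle_front_left below 0.012 m or horizontal distance between ring_4_mid and circle_front_middle below 0.012 m or horizontal distance between ring_4_mid and circle_front_right below 0.012 m) and z of ring_4_mid in the frame of circle_back_middle between 0.008 and 0.022 m and (horizontal distance between ring_5_mid and circle_back_left below 0.012 m or horizontal distance between ring_5_mid and circle_back_middle below 0.012 m or horizontal distance between ring_5_mid and circle_back_right below 0.012 m or horizontal distance between ring_5_mid and circle_front_left below 0.012 m or horizontal distance between ring_5_mid and circle_front_middle below 0.012 m or horizontal distance between ring_5_mid and circle_front_right below 0.012 m) and z of ring_5_mid in the frame of circle_back_middle between 0.008 and 0.022 m and (horizontal distance between ring_6_mid and circle_back_left below 0.012 m or horizontal distance between ring_6_mid and circle_back_middle below 0.012 m or horizontal distance between ring_6_mid and circle_back_right below 0.012 m or horizontal distance between ring_6_mid and circle_front_left below 0.012 m or horizontal distance between ring_6_mid and circle_front_middle below 0.012 m or horizontal distance between ring_6_mid and circle_front_right below 0.012 m) and z of ring_6_mid in the frame of circle_back_middle between 0.008 and 0.022 m and horizontal distance between any of ring_1_mid, ring_2_mid, ring_3_mid, ring_4_mid, ring_5_mid, ring_6_mid and circle_back_left below 0.012 m and horizontal distance between any of ring_1_mid, ring_2_mid, ring_3_mid, ring_4_mid, ring_5_mid, ring_6_mid and circle_back_middle below 0.012 m and horizontal distance between any of ring_1_mid, ring_2_mid, ring_3_mid, ring_4_mid, ring_5_mid, ring_6_mid and circle_back_right below 0.012 m), for 0.2 s.
3. the griddle is switched on (value of joint power above 0.9 rad), for 0.2 s.
At the end, for the whole second after the job is handed in: Handle on (above 0.9 rad). Every ring present stands upright (7 degrees) on the liner, within 12 mm of a printed circle's centre; all three back circles are taken. The pink cups stand upright on the table, centre within 130 mm of the white cups' centre. All at rest (value of joint power above 0.9 rad and height (world z) of pink_cups_mid between 0.02 and 0.04 m and angle between each of pink_cups_mid, ring_1_mid, ring_2_mid, ring_3_mid, ring_4_mid, ring_5_mid, ring_6_mid's own z axis and vertical below 0.12 rad and horizontal distance between pink_cups_mid and white_cups_mid below 0.13 m and linear speed of each of pink_cups, ring_1, ring_2, ring_3, ring_4, ring_5, ring_6 below 0.02 m/s and (horizontal distance between ring_1_mid and circle_back_left below 0.012 m or horizontal distance between ring_1_mid and circle_back_middle below 0.012 m or horizontal distance between ring_1_mid and circle_back_right below 0.012 m or horizontal distance between ring_1_mid and circle_front_left below 0.012 m or horizontal distance between ring_1_mid and circle_front_middle below 0.012 m or horizontal distance between ring_1_mid and circle_front_right below 0.012 m) and z of ring_1_mid in the frame of circle_back_middle between 0.008 and 0.022 m and (horizontal distance between ring_2_mid and circle_back_left below 0.012 m or horizontal distance between ring_2_mid and circle_back_middle below 0.012 m or horizontal distance between ring_2_mid and circle_back_right below 0.012 m or horizontal distance between ring_2_mid and circle_front_left below 0.012 m or horizontal distance between ring_2_mid and circle_front_middle below 0.012 m or horizontal distance between ring_2_mid and circle_front_right below 0.012 m) and z of ring_2_mid in the frame of circle_back_middle between 0.008 and 0.022 m and (horizontal distance between ring_3_mid and circle_back_left below 0.012 m or horizontal distance between ring_3_mid and circle_back_middle below 0.012 m or horizontal distance between ring_3_mid and circle_back_right below 0.012 m or horizontal distance between ring_3_mid and circle_front_left below 0.012 m or horizontal distance between ring_3_mid and circle_front_middle below 0.012 m or horizontal distance between ring_3_mid and circle_front_right below 0.012 m) and z of ring_3_mid in the frame of circle_back_middle between 0.008 and 0.022 m and (horizontal distance between ring_4_mid and circle_back_left below 0.012 m or horizontal distance between ring_4_mid and circle_back_middle below 0.012 m or horizontal distance between ring_4_mid and circle_back_right below 0.012 m or horizontal distance between ring_4_mid and circle_front_left below 0.012 m or horizontal distance between ring_4_mid and circle_front_middle below 0.012 m or horizontal distance between ring_4_mid and circle_front_right below 0.012 m) and z of ring_4_mid in the frame of circle_back_middle between 0.008 and 0.022 m and (horizontal distance between ring_5_mid and circle_back_left below 0.012 m or horizontal distance between ring_5_mid and circle_back_middle below 0.012 m or horizontal distance between ring_5_mid and circle_back_right below 0.012 m or horizontal distance between ring_5_mid and circle_front_left below 0.012 m or horizontal distance between ring_5_mid and circle_front_middle below 0.012 m or horizontal distance between ring_5_mid and circle_front_right below 0.012 m) and z of ring_5_mid in the frame of circle_back_middle between 0.008 and 0.022 m and (horizontal distance between ring_6_mid and circle_back_left below 0.012 m or horizontal distance between ring_6_mid and circle_back_middle below 0.012 m or horizontal distance between ring_6_mid and circle_back_right below 0.012 m or horizontal distance between ring_6_mid and circle_front_left below 0.012 m or horizontal distance between ring_6_mid and circle_front_middle below 0.012 m or horizontal distance between ring_6_mid and circle_front_right below 0.012 m) and z of ring_6_mid in the frame of circle_back_middle between 0.008 and 0.022 m and horizontal distance between any of ring_1_mid, ring_2_mid, ring_3_mid, ring_4_mid, ring_5_mid, ring_6_mid and circle_back_left below 0.012 m and horizontal distance between any of ring_1_mid, ring_2_mid, ring_3_mid, ring_4_mid, ring_5_mid, ring_6_mid and circle_back_middle below 0.012 m and horizontal distance between any of ring_1_mid, ring_2_mid, ring_3_mid, ring_4_mid, ring_5_mid, ring_6_mid and circle_back_right below 0.012 m); the robot touches nothing.
It fails at once if the fingers handle a ring or the pink cups on the griddle while it is switched on (value of joint power above 0.7 rad and ((contact force between the fingers and ring_1 above 1 N and (z of ring_1_mid in the frame of circle_back_middle above 0.005 m and horizontal distance between ring_1_mid and circle_back_middle below 0.17 m)) or (contact force between the fingers and ring_2 above 1 N and (z of ring_2_mid in the frame of circle_back_middle above 0.005 m and horizontal distance between ring_2_mid and circle_back_middle below 0.17 m)) or (contact force between the fingers and ring_3 above 1 N and (z of ring_3_mid in the frame of circle_back_middle above 0.005 m and horizontal distance between ring_3_mid and circle_back_middle below 0.17 m)) or (contact force between the fingers and ring_4 above 1 N and (z of ring_4_mid in the frame of circle_back_middle above 0.005 m and horizontal distance between ring_4_mid and circle_back_middle below 0.17 m)) or (contact force between the fingers and ring_5 above 1 N and (z of ring_5_mid in the frame of circle_back_middle above 0.005 m and horizontal distance between ring_5_mid and circle_back_middle below 0.17 m)) or (contact force between the fingers and ring_6 above 1 N and (z of ring_6_mid in the frame of circle_back_middle above 0.005 m and horizontal distance between ring_6_mid and circle_back_middle below 0.17 m)) or (contact force between the fingers and pink_cups above 1 N and (z of pink_cups_mid in the frame of circle_back_middle above 0.005 m and horizontal distance between pink_cups_mid and circle_back_middle below 0.17 m)))).
It fails at once if a bystander (white cups, spice jar, tub) is moved more than 25 mm (distance of any of white_cups_mid, spice_1, spice_2, tub_1, tub_2 from where it was at the start of the episode above 0.025 m).
Of ring_1, ring_2, ring_3, ring_4, ring_5, ring_6 only 4 to 6 are there at a start; the rules pass over those that are not, and their reading is None.
At some moment in a run one of ring_1, ring_2, ring_3, ring_4, ring_5, ring_6 may be knocked a few centimetres aside while the robot is not near it.
It also fails if it takes over 210 s, if anything falls off the work surface, if the arm or the gripper's body presses on something with over 40 N, if the wrist force passes 120 N, or if a joint passes its speed limit or range.

## Robot

A 6-joint arm with a two-finger parallel gripper is mounted at the origin on a cart in front of the work surface, level with it; the furniture and walls round the work are solid. World frame = base frame: x ahead of the robot, y to its left, z up, the work surface at z = 0. Lengths are in m, angles in rad, forces in N, time in s.
With the tool pointing down it reaches from about 0.35 to 0.925 m from the base axis. Payload 6.4 kg.
Tool frame: the origin (TCP) lies where the fingers leave the gripper's body, on its centre line; the fingertips stand 97 mm ahead of it and the grasp point (between the pads) lies 78 mm ahead of it; z points along the fingers, y is the direction in which the jaws open and shut (so a half turn about z gives the same grasp; the last joint's range is limited). The gripper opens to 94 mm and grips with 3 to 60 N. Pads are 16 mm wide; open, the fingers measure 119 mm over their backs; the gripper's body (75 mm by 177 mm) begins 78 mm behind the grasp point.
Start: joints at [-1.309, 0.245, 1.558, -0, 1.339, -0.174], TCP at [0.274, -0.589, 0.303] pointing down, gripper open.
Joint ranges: [-3.13, 3.13], [-1.02, 2.26], [0.13, 2.54], [-0.95, 4.09], [0.21, 2.88], [-2.74, 2.74]. Speed limits (rad/s): [2.57, 2.57, 3.14, 3.14, 3.14, 3.14].

## Interface

Orientations are given as a unit quaternion [x, y, z, w].
In Python, from cell import robot, cams gives the robot as it stands.
- The arm moves only by the tool drive_tool, never from a script. Its argument "plan" is a list that holds one entry, the list of rows, each a list of 7 numbers: the turn, a rotation vector about the tool's x, y, z in rad, then the shift along the tool's x, y, z in m, then the finger opening in m, from 0 to 0.094. In form: [[[rx, ry, rz, tx, ty, tz, grip], ...]]. A call has 1 to 20 rows; each row shifts and turns the commanded pose from where the row before left it, along the tool's axes as they then stand; what a row does not reach is not made up. A row lasts 1/10 s, in which the tool goes at most 50 mm and 8.59 degrees, less where a joint would pass 70% of its speed; a pose out of reach is approached as far as the arm can. A call is refused whole if a number of a shift passes 0.05 or a number of a turn 0.15, either way. A call with a gripper value outside its range is refused whole. The fingers move at their own pace and stop on an object; the grip force is fixed at half the most. Time passes only in rows, so rows that do not move let the fingers close. It gives the time, the measured TCP pose, the force and the opening at its end, in the units of the state.
- robot.get_state(): the state, without advancing time (a new reading comes with each control period).
- cams.capture(name): name is "side" or "top" or "wrist"; returns the picture (400x640x3 uint8, red, green, blue); there is no depth.
- cams.camera_model(name): a dict with "fx", "fy", "cx", "cy" (pixels), "origin" and "rotation" of the camera in the world. Camera axes: x right, y down, z forward; pixel columns grow to the right and rows downward; lengths in m; the calibration is good to about 2 mm. A picture is of the moment at which its call begins: read the wrist's pose just before it. camera_model takes no time and is no camera call; for the wrist camera it gives the pose at the moment of the call.
- robot.job_done(): hands the job in, once; it reports no verdict.
The state is a dict: "t": time; "joint_pos": joint angles; "dq": joint speeds; "joint_torque": joint torques, N m; "eef_pos": TCP position; "ee_rot": TCP orientation; "wrist_force": force on the tool from outside, world axes, zero at the start; "torque": the same for the moment, N m; "width": finger opening in m.
Only numpy, scipy, OpenCV 4.12 (cv2) and the standard library are available. Lean on these libraries where they do the work, as an engineer would, in place of code of your own. Each camera call takes 0.05 s, during which the arm holds its last target.

## Working session

There is one attempt and no reset: what is moved stays moved. The work goes in short steps, Python scripts to look and compute and a tool call to move; the robot and the scene stay as the last step left them, time stands still between calls to the robot, and variables do not carry over. Pictures are saved under pics/ and viewed, and the job is handed in when it is done.

Besides the shell and the picture viewer there is one more tool, called after "Emit:" as name(argument=value, ...) on one line, values as JSON. drive_tool: Moves the arm, as the interface text tells. Its arguments: {"type":"object","properties":{"plan":{"type":"array","items":{"type":"array","items":{"type":"array","items":{"type":"number"}}}}},"required":["plan"]}

```bash
ls; mkdir -p pics
python3 - <<'E'
from cell import robot,cams
import cv2
print(robot.get_state())
for n in ["side","top","wrist"]:
    m=cams.camera_model(n); print(n,m)
    cv2.imwrite(f"pics/{n}0.png",cams.capture(n)[:,:,::-1])
E
```

```text
pics
{'t': 0.0, 'joint_pos': array([-1.30911099e+00,  2.45797346e-01,  1.55898689e+00, -3.14239998e-05,
        1.33866562e+00, -1.74091643e-01]), 'dq': array([-5.61469494e-05, -4.92112324e-04,  1.27081934e-04, -1.23029279e-03,
       -1.29188242e-03,  1.61685335e-04]), 'joint_torque': array([ 1.32171295e-03, -4.15825832e+01, -3.14603233e+01,  6.85453042e-02,
        3.30898887e-02, -1.35548457e-04]), 'eef_pos': array([ 0.27427306, -0.58885153,  0.30157046]), 'ee_rot': array([ 9.76354862e-01,  2.16171970e-01, -5.59293773e-05, -9.27041809e-04]), 'wrist_force': array([ 0.02926457,  0.06184515, -0.36298882]), 'torque': array([ 0.01054257,  0.02314325, -0.0137072 ]), 'width': 0.09382371682858713}
side {'fx': 459.62286793614214, 'fy': 459.62286793614214, 'cx': 317.7785482428891, 'cy': 201.13346966306887, 'origin': array([0.48666619, 1.41640362, 0.78525889]), 'rotation': array([-0.00967192,  0.84437663, -0.53555801,  0.01059171])}
top {'fx': 427.50435298297333, 'fy': 427.50435298297333, 'cx': 318.54274663148135, 'cy': 198.82776158552068, 'origin': array([ 0.39115308, -0.03374185,  1.58349616]), 'rotation': array([ 0.71525037, -0.69682939,  0.02969045, -0.0443191 ])}
wrist {'fx': 313.5001409669253, 'fy': 313.5001409669253, 'cx': 319.3084369740695, 'cy': 205.35339887665404, 'origin': array([ 0.34261583, -0.55656698,  0.38323037]), 'rotation': array([ 0.83632992, -0.5325925 , -0.07050074,  0.10921142])}
```

View pics/top0.png

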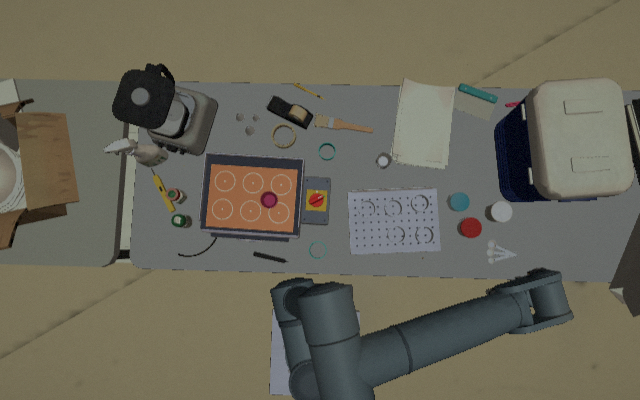

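View pics/side0.png

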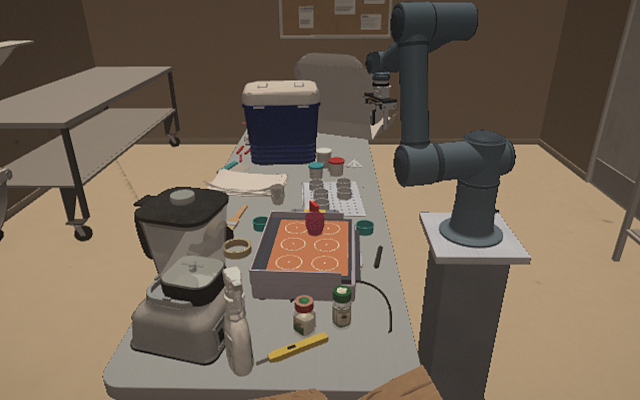

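View pics/wrist0.png

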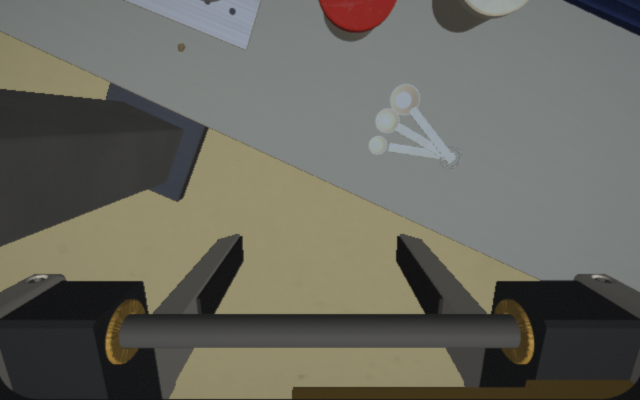

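Run:
```python
import cv2
i=cv2.imread("pics/top0.png")
cv2.imwrite("pics/top0a.png",cv2.resize(i[60:190,180:380],None,fx=4,fy=4,interpolation=cv2.INTER_CUBIC))
cv2.imwrite("pics/top0b.png",cv2.resize(i[50:200,340:540],None,fx=4,fy=4,interpolation=cv2.INTER_CUBIC))
```

```text
(no output)
```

View pics/top0a.png

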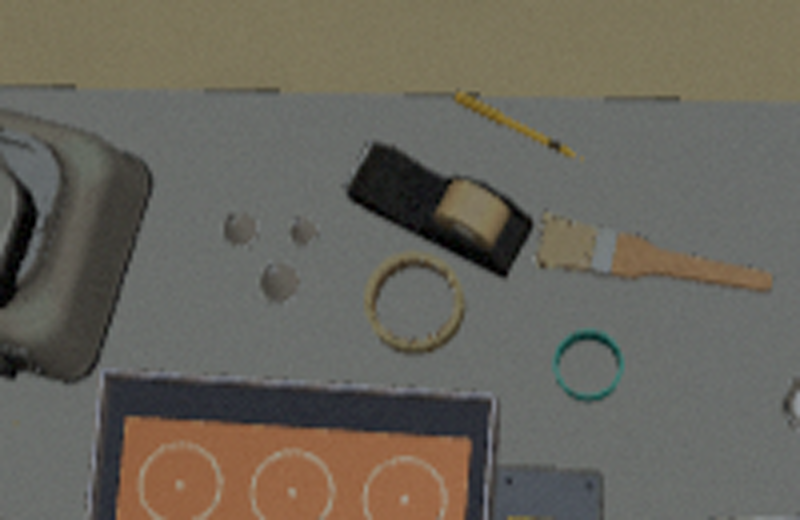

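View pics/top0b.png

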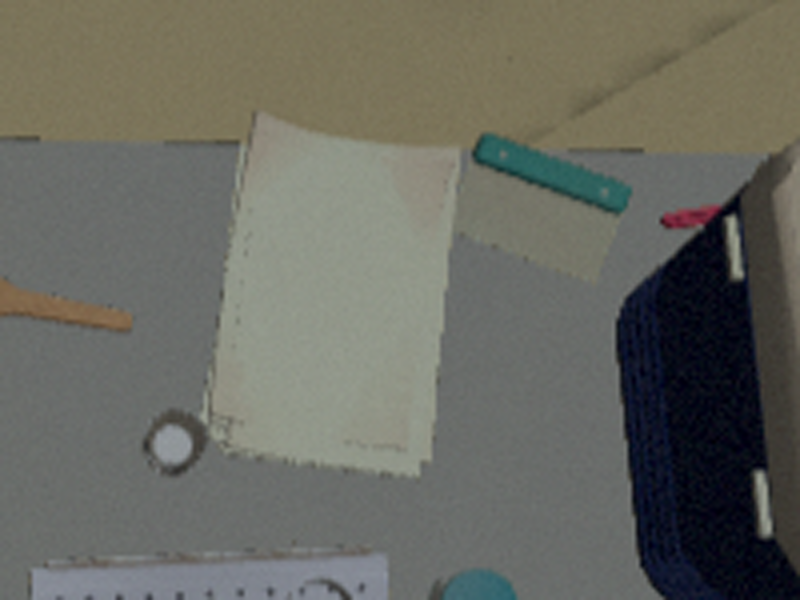

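```bash
cat > h.py <<'E'
from cell import robot,cams
import cv2, numpy as np
from scipy.spatial.transform import Rotation as R
def pix2w(m,u,v,z):
    d=R.from_quat(m["rotation"]).apply([(u-m["cx"])/m["fx"],(v-m["cy"])/m["fy"],1.0])
    o=np.array(m["origin"]); return o+d*(z-o[2])/d[2]
def w2pix(m,p):
    c=R.from_quat(m["rotation"]).inv().apply(np.array(p)-m["origin"])
    return np.array([m["fx"]*c[0]/c[2]+m["cx"],m["fy"]*c[1]/c[2]+m["cy"]])
def crop(i,x0,x1,y0,y1,f,name):
    c=cv2.resize(i[y0:y1,x0:x1],None,fx=f,fy=f,interpolation=cv2.INTER_CUBIC)
    cv2.imwrite("pics/"+name+".png",np.clip(c.astype(float)*1.3,0,255).astype(np.uint8))
E
python3 - <<'E'
from h import *
i=cv2.imread("pics/top0.png")
crop(i,195,335,145,245,5.7,"g0"); crop(i,340,480,180,260,5.7,"s0")
E
```

```text
(no output)
```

View pics/g0.png

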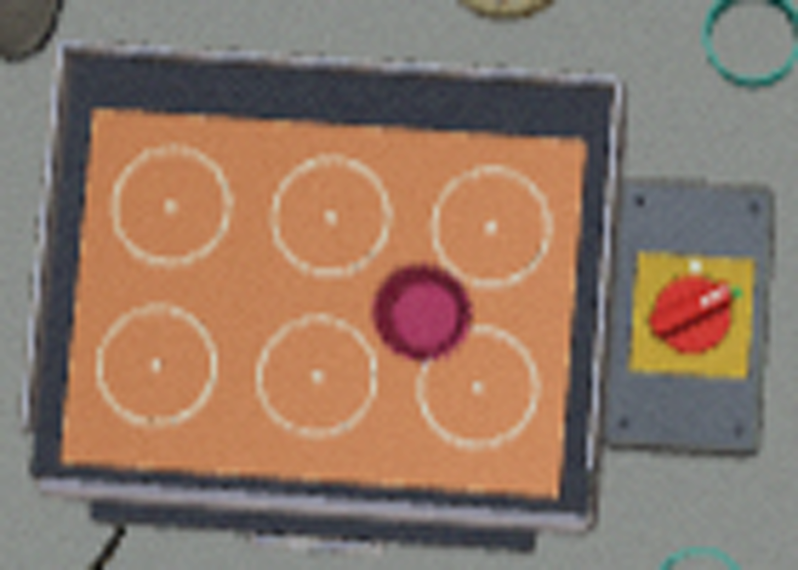

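View pics/s0.png

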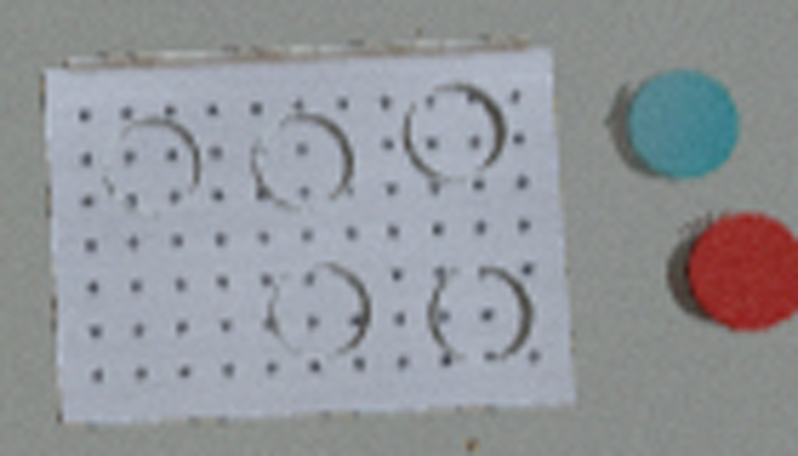

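Run:
```python
from h import *
m=cams.camera_model("top")
g=lambda u,v,z:pix2w(m,195+(u+.5)/5.7-.5,145+(v+.5)/5.7-.5,z)
s=lambda u,v,z:pix2w(m,340+(u+.5)/5.7-.5,180+(v+.5)/5.7-.5,z)
pts=[(171,206),(331,216),(490,227),(155,365),(317,376),(477,387)]
W=np.array([g(*p,.088)[:2] for p in pts]); print(W.round(4))
L=np.array([(.05,.1),(.05,0),(.05,-.1),(-.05,.1),(-.05,0),(-.05,-.1)])
c=W.mean(0); H=L.T@(W-c); a=np.arctan2(H[0,1]-H[1,0],H[0,0]+H[1,1])
Rm=np.array([[np.cos(a),-np.sin(a)],[np.sin(a),np.cos(a)]]); F=c+L@Rm.T
print("yaw",a,"fit",F.round(4).tolist(),"res",np.abs(F-W).max())
print("pink",g(422,312,.088+.059), g(422,312,.12))
for z in (.09,.12,.15): print("knob",z,g(691,314,z))
for p in [(152,165),(303,162),(455,132),(320,310),(481,314)]: print("ring",s(*p,.033)[:2].round(4))
print("white",pix2w(m,340+172/4,50+445/4,.072))
```

```text
[[0.6041 0.3346]
 [0.6003 0.2344]
 [0.5958 0.1351]
 [0.5047 0.3395]
 [0.5004 0.2387]
 [0.4962 0.1395]]
yaw -0.0431145376955434 fit [[0.6045, 0.3347], [0.6002, 0.2348], [0.5959, 0.1349], [0.5046, 0.339], [0.5003, 0.2391], [0.496, 0.1392]] res 0.0004768941125000703
pink [0.5358176  0.16706693 0.147     ] [0.53853668 0.17084128 0.12      ]
knob 0.09 [0.54448945 0.00883144 0.09      ]
knob 0.12 [0.54140936 0.00797626 0.12      ]
knob 0.15 [0.53832928 0.00712109 0.15      ]
ring [ 0.5226 -0.1736]
ring [ 0.527  -0.2694]
ring [ 0.5486 -0.3657]
ring [ 0.4334 -0.281 ]
ring [ 0.4335 -0.3823]
white [ 0.69056182 -0.22723757  0.072     ]
```

```bash
cat >> h.py <<'E'
def tool(): 
    s=robot.get_state(); r=R.from_quat(s["ee_rot"]); M=r.as_matrix()
    return s,M,np.degrees(np.arctan2(M[1,0],M[0,0]))
def go(x,y,z,psi=None,zg=False):
    """prints shift in tool axes to bring grasp point (zg) or TCP to x,y,z ; and turn"""
    s,M,ps=tool(); p=s["eef_pos"]+(M[:,2]*.078 if zg else 0)
    d=M.T@(np.array([x,y,z])-p)
    print("from",p.round(4),"psi",round(ps,2),"tiltz",M[:,2].round(4),"shift tool",d.round(4),"f",s["wrist_force"].round(1),"w",round(s["width"],4),"t",round(s["t"],2),"q",np.round(s["joint_pos"],2))
    if psi is not None:
        dz=(psi-ps+180)%360-180; print("turn z tool rad",round(-np.radians(dz),4))
        t=np.radians(psi); a=np.array([[np.cos(t),np.sin(t),0],[np.sin(t),-np.cos(t),0],[0,0,-1.]])
        print(" if turned first, shift", (a.T@(np.array([x,y,z])-p)).round(4))
E
python3 - <<'E'
from h import *
i=cv2.imread("pics/side0.png")
crop(i,250,370,150,300,4,"sd0")
m=cams.camera_model("wrist"); print(pix2w(m,320,200,0),pix2w(m,320,20,0),pix2w(m,40,100,0))
go(.42,-.28,.30,117.5)
E
```

```text
[ 0.25639842 -0.59721802  0.        ] [ 0.44007673 -0.51140773  0.        ] [ 0.22720007 -0.25148919  0.        ]
from [ 0.2743 -0.5889  0.3018] psi 24.97 tiltz [-4.0e-04  1.5e-03 -1.0e+00] shift tool [ 0.2625 -0.2186  0.0022] f [-0.2  0.2 -0.9] w 0.0941 t 0.15 q [-1.31  0.25  1.56 -0.    1.34 -0.17]
turn z tool rad -1.615
 if turned first, shift [0.2067 0.2719 0.0018]
```

View pics/sd0.png

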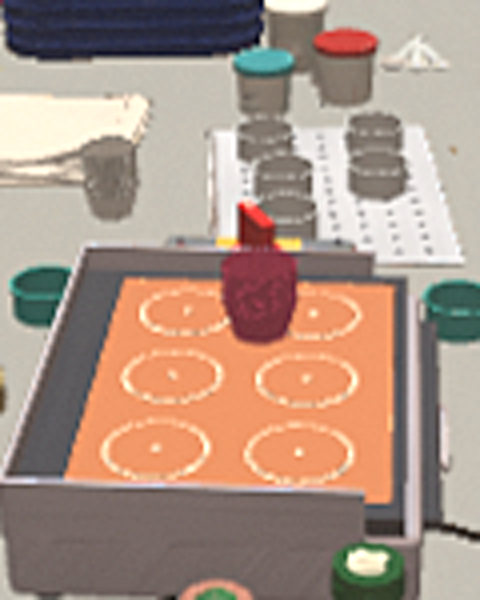

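Run:
```python
from h import *
mt=cams.camera_model("top"); ms=cams.camera_model("side")
u,v=195+697.5/5.7-.5,145+311.5/5.7-.5
for z in (.08,.1,.12,.13,.14,.15,.16):
    p=pix2w(mt,u,v,z); print(z,p.round(4),w2pix(ms,p).round(1))
# yellow plate corners visible in side: crop (222,243),(300,243)
for z in (.06,.08,.09,.1,.11): print(z,[ ((w2pix(ms,pix2w(mt,195+a/5.7,145+b/5.7,z))-[250,150])*4).round(0) for a,b in((637,252),(754,259),(631,372),(747,379))])
```

```text
0.08 [0.5475 0.0054 0.08  ] [313.  211.7]
0.1 [0.5454 0.0049 0.1   ] [313.5 206.4]
0.12 [0.5433 0.0044 0.12  ] [314.1 201.1]
0.13 [0.5423 0.0041 0.13  ] [314.4 198.4]
0.14 [0.5412 0.0039 0.14  ] [314.6 195.7]
0.15 [0.5402 0.0036 0.15  ] [314.9 192.9]
0.16 [0.5392 0.0034 0.16  ] [315.2 190.2]
0.06 [array([207., 288.]), array([215., 249.]), array([297., 289.]), array([301., 251.])]
0.08 [array([209., 266.]), array([217., 228.]), array([298., 268.]), array([302., 230.])]
0.09 [array([211., 255.]), array([218., 218.]), array([299., 257.]), array([303., 220.])]
0.1 [array([212., 244.]), array([219., 208.]), array([300., 246.]), array([304., 209.])]
0.11 [array([213., 233.]), array([221., 197.]), array([301., 235.]), array([305., 199.])]
```

Emit:
drive_tool(plan=[[[0, 0, -0.147, 0.026, -0.022, 0, 0.094], [0, 0, -0.147, 0.03, -0.018, 0, 0.094], [0, 0, -0.147, 0.033, -0.014, 0, 0.094], [0, 0, -0.147, 0.035, -0.01, 0, 0.094], [0, 0, -0.147, 0.034, 0, 0, 0.094], [0, 0, -0.147, 0.034, 0.01, 0, 0.094], [0, 0, -0.147, 0.034, 0.014, 0, 0.094], [0, 0, -0.147, 0.03, 0.018, 0, 0.094], [0, 0, -0.147, 0.024, 0.02, 0, 0.094], [0, 0, -0.147, 0.02, 0.02, 0, 0.094], [0, 0, -0.147, 0.02, 0.02, 0, 0.094], [0, 0, 0, 0, 0, 0, 0.094]]])

```text
t: 1.35
eef_pos: [0.4651, -0.2712, 0.3023]
ee_rot: [0.516, 0.857, 0.0, -0.0]
wrist_force: [0.0, -0.1, 0.2]
width: 0.0938
```

Run:
```python
from h import *
m=cams.camera_model("wrist"); i=cams.capture("wrist")[:,:,::-1]
cv2.imwrite("pics/w1.png",np.clip(i*1.3,0,255).astype(np.uint8))
np.save("w1m.npy",[m],allow_pickle=True); print(m)
```

```text
{'fx': 313.5001409669253, 'fy': 313.5001409669253, 'cx': 319.3084369740695, 'cy': 205.35339887665404, 'origin': array([ 0.43059139, -0.20428244,  0.38390278]), 'rotation': array([0.96226556, 0.23929562, 0.03122512, 0.12572822])}
```

View pics/w1.png

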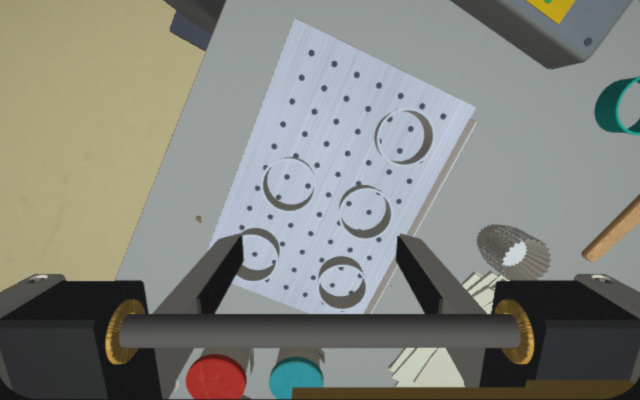

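Run:
```python
from h import *
i=cv2.imread("pics/w1.png")
cv2.imwrite("pics/w1a.png",cv2.resize(i[95:245,235:445],None,fx=3.8,fy=3.8,interpolation=cv2.INTER_CUBIC))
cv2.imwrite("pics/w1b.png",cv2.resize(i[215:325,230:400],None,fx=4,fy=4,interpolation=cv2.INTER_CUBIC))
```

```text
(no output)
```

View pics/w1a.png

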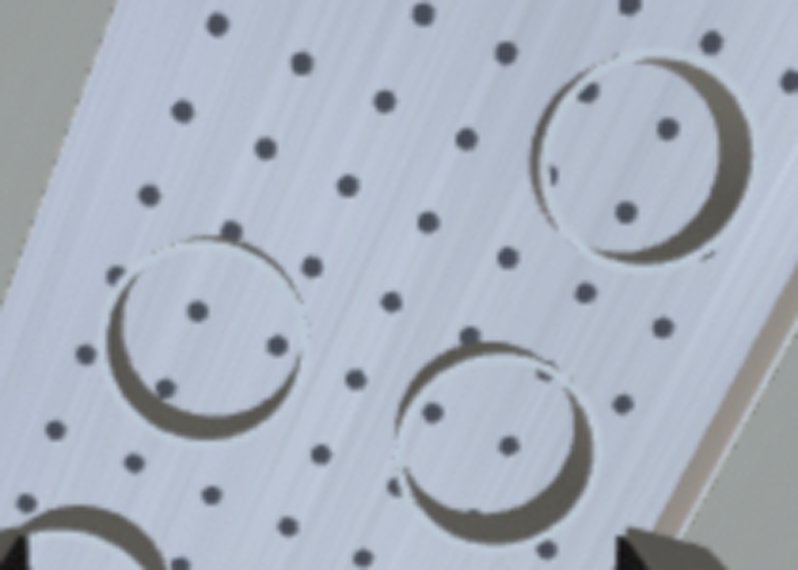

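View pics/w1b.png

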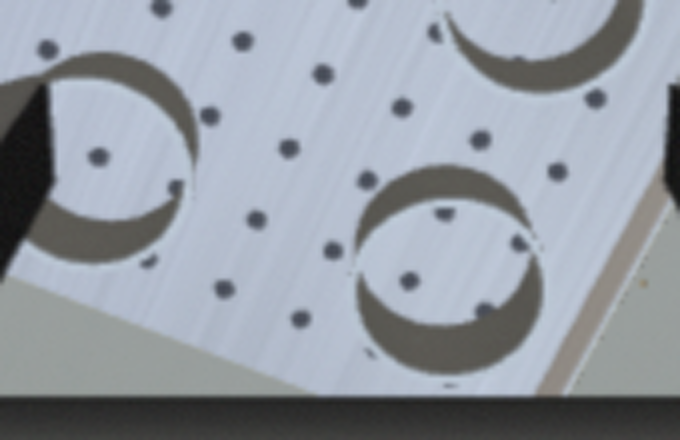

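Run:
```python
from h import *
m=np.load("w1m.npy",allow_pickle=True)[0]
a=lambda u,v:pix2w(m,235+(u+.5)/3.8-.5,95+(v+.5)/3.8-.5,.033)
b=lambda u,v:pix2w(m,230+(u+.5)/4-.5,215+(v+.5)/4-.5,.033)
C=dict(A=a(645,159),B=a(495,448),D=a(202,341),C=b(449,284),E=b(98,165))
i=cv2.imread("pics/w1.png"); j=cv2.resize(i[90:320,230:450],None,fx=3.6,fy=2.6*3.6/2.6,interpolation=cv2.INTER_CUBIC)
t=np.linspace(0,2*np.pi,120)
for k,c in C.items():
    print(k,c.round(4))
    P=np.array([w2pix(m,[c[0]+.032*np.cos(q),c[1]+.032*np.sin(q),.033]) for q in t])
    P=((P-[230,90]+.5)*3.6).astype(int)
    cv2.polylines(j,[P],True,(0,0,255),1)
cv2.imwrite("pics/w1o.png",j[:600]); print(j.shape)
```

```text
A [ 0.52   -0.1742  0.033 ]
B [ 0.5252 -0.2695  0.033 ]
D [ 0.431  -0.2817  0.033 ]
C [ 0.5474 -0.3648  0.033 ]
E [ 0.4342 -0.3795  0.033 ]
(828, 792, 3)
```

View pics/w1o.png

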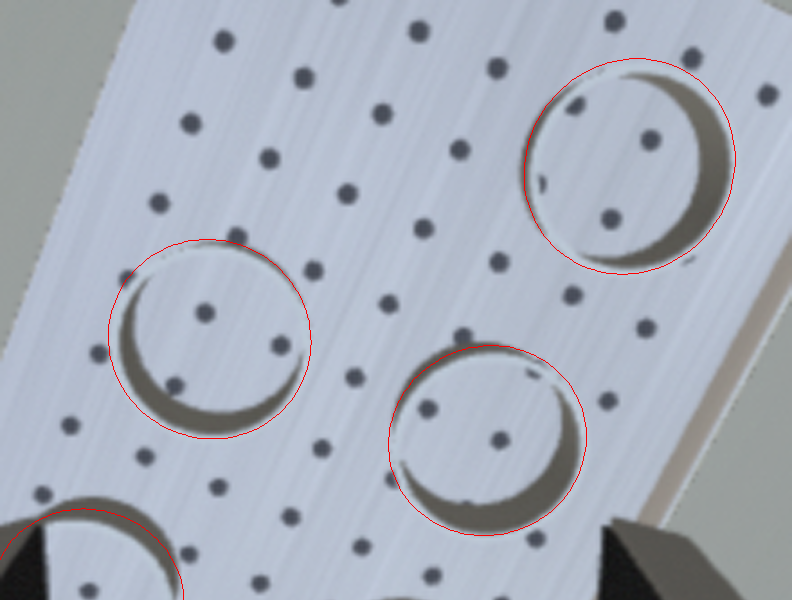

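Run:
```python
from h import *
go(.544,.005,.29,117.5)
```

```text
from [ 0.4646 -0.2725  0.3024] psi 117.67 tiltz [-4.e-04  1.e-04 -1.e+00] shift tool [0.2089 0.1992 0.0124] f [0.4 0.5 0.2] w 0.0942 t 1.4 q [-0.74 -0.02  1.84 -0.    1.32 -1.22]
turn z tool rad 0.003
 if turned first, shift [0.2095 0.1986 0.0124]
```

Emit:
drive_tool(plan=[[[0, 0, 0, 0.02, 0.019, 0.001, 0.05], [0, 0, 0, 0.03, 0.0285, 0.002, 0.05], [0, 0, 0, 0.034, 0.033, 0.002, 0.05], [0, 0, 0, 0.034, 0.033, 0.002, 0.05], [0, 0, 0, 0.034, 0.033, 0.002, 0.05], [0, 0, 0, 0.034, 0.0305, 0.002, 0.05], [0, 0, 0, 0.023, 0.022, 0.001, 0.05], [0, 0, 0, 0, 0, 0, 0.05], [0, 0, 0, 0, 0, 0, 0.05]]])

```text
t: 2.3
eef_pos: [0.5437, 0.0031, 0.2904]
ee_rot: [0.518, 0.855, -0.0, -0.0]
wrist_force: [-0.2, 0.3, -0.2]
width: 0.0502
```

```bash
cat > snap.py <<'E'
import sys
from h import *
n=sys.argv[1]
m=cams.camera_model("wrist"); i=cams.capture("wrist")[:,:,::-1]
cv2.imwrite(f"pics/{n}.png",np.clip(i*1.3,0,255).astype(np.uint8)); np.save(n+".npy",[m],allow_pickle=True)
go(.544,.005,.29,117.5)
E
python3 snap.py w2
```

```text
from [0.5437 0.0025 0.2905] psi 117.5 tiltz [-4.e-04 -5.e-04 -1.e+00] shift tool [0.002  0.0014 0.0005] f [0.2 0.2 1. ] w 0.0503 t 2.35 q [-0.2   0.01  1.84 -0.    1.29 -0.68]
turn z tool rad 0.0
 if turned first, shift [0.002  0.0014 0.0005]
```

View pics/w2.png

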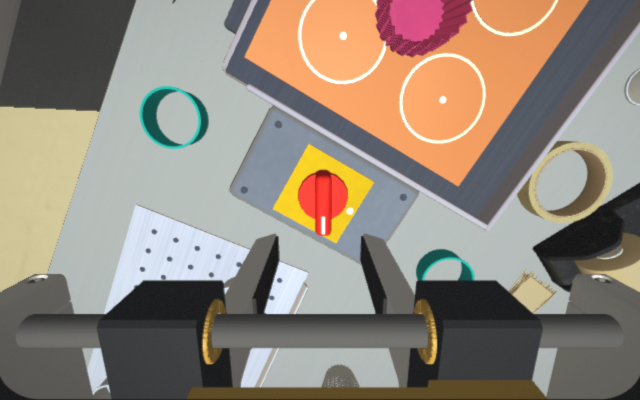

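Run:
```python
from h import *
m=np.load("w2.npy",allow_pickle=True)[0]
for z in (.055,.065,.075): 
  P=[pix2w(m,u,v,z)[:2] for u,v in((309,144),(374,182),(339,243),(273,207))]
  print(z,np.mean(P,0).round(4),[np.linalg.norm(P[k]-P[k-1]).round(4) for k in range(4)])
for z in (.10,.11,.12): print("bartop",pix2w(m,323,203,z).round(4),np.linalg.norm(pix2w(m,323,170,z)-pix2w(m,324,235,z)))
print("foot",pix2w(m,323,195,.071), np.linalg.norm(pix2w(m,298,195,.071)-pix2w(m,348,195,.071)))
# circles
for p in ((442.5,100),(343,36)): print(pix2w(m,*p,.088))
go(.544,.005,.097,117.5,zg=True)
i=cv2.imread("pics/w2.png"); cv2.imwrite("pics/w2a.png",cv2.resize(i[130:260,250:400],None,fx=5,fy=4.5))
```

```text
0.055 [0.5476 0.007 ] [np.float64(0.0754), np.float64(0.0766), np.float64(0.0755), np.float64(0.0806)]
0.065 [0.5464 0.009 ] [np.float64(0.073), np.float64(0.0742), np.float64(0.0731), np.float64(0.0781)]
0.075 [0.5452 0.011 ] [np.float64(0.0706), np.float64(0.0718), np.float64(0.0707), np.float64(0.0755)]
bartop [0.545  0.0093 0.1   ] 0.06017774978282705
bartop [0.5437 0.0115 0.11  ] 0.05796505964875693
bartop [0.5424 0.0138 0.12  ] 0.055752369514686796
foot [0.54495006 0.00996535 0.071     ] 0.0492497117677028
[0.59496378 0.13517671 0.088     ]
[0.49519947 0.13922746 0.088     ]
from [0.5436 0.0025 0.2125] psi 117.5 tiltz [-4.e-04 -5.e-04 -1.e+00] shift tool [0.0021 0.0015 0.1155] f [0.2 0.2 1. ] w 0.0503 t 2.35 q [-0.2   0.01  1.84 -0.    1.29 -0.68]
turn z tool rad 0.0
 if turned first, shift [0.0021 0.0015 0.1155]
```

View pics/w2a.png

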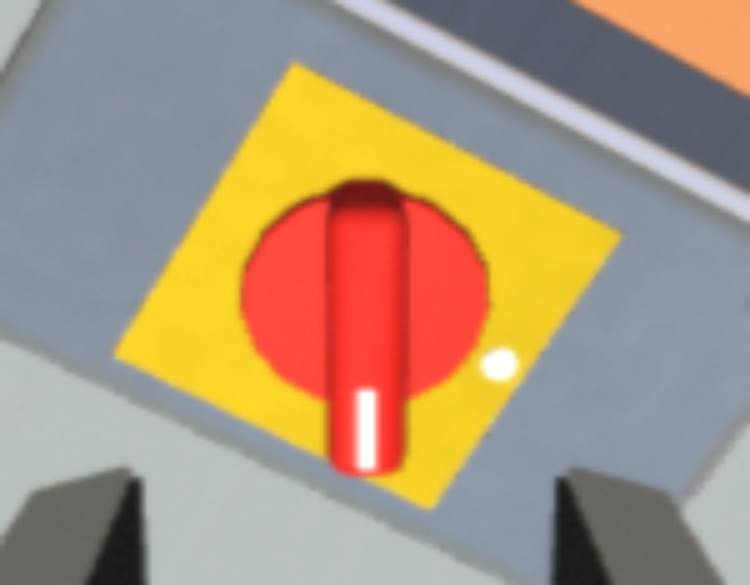

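Run:
```python
from h import *
go(.545,.0095,.096,117.5,zg=True)
```

```text
from [0.5436 0.0025 0.2125] psi 117.5 tiltz [-4.e-04 -5.e-04 -1.e+00] shift tool [0.0056 0.0045 0.1165] f [0.2 0.2 1. ] w 0.0503 t 2.35 q [-0.2   0.01  1.84 -0.    1.29 -0.68]
turn z tool rad 0.0
 if turned first, shift [0.0056 0.0044 0.1165]
```

Emit:
drive_tool(plan=[[[0, 0, 0, 0.0055, 0.0045, 0.02, 0.05], [0, 0, 0, 0, 0, 0.03, 0.05], [0, 0, 0, 0, 0, 0.03, 0.05], [0, 0, 0, 0, 0, 0.02, 0.05], [0, 0, 0, 0, 0, 0.0165, 0.05], [0, 0, 0, 0, 0, 0, 0.05], [0, 0, 0, 0, 0, 0, 0.0], [0, 0, 0, 0, 0, 0, 0.0], [0, 0, 0, 0, 0, 0, 0.0], [0, 0, 0, 0, 0, 0, 0.0]]])

```text
t: 3.35
eef_pos: [0.5456, 0.0107, 0.175]
ee_rot: [0.518, 0.855, 0.0, 0.001]
wrist_force: [-0.2, -0.3, 0.7]
width: 0.0219
```

Emit:
drive_tool(plan=[[[0, 0, 0, 0, 0, 0, 0.0], [0, 0, 0, 0, 0, 0, 0.0], [0, 0, -0.1, 0, 0, 0, 0.0], [0, 0, -0.12, 0, 0, 0, 0.0], [0, 0, -0.12, 0, 0, 0, 0.0], [0, 0, -0.12, 0, 0, 0, 0.0], [0, 0, -0.12, 0, 0, 0, 0.0], [0, 0, -0.12, 0, 0, 0, 0.0], [0, 0, -0.12, 0, 0, 0, 0.0], [0, 0, -0.12, 0, 0, 0, 0.0], [0, 0, -0.107, 0, 0, 0, 0.0], [0, 0, 0, 0, 0, 0, 0.0], [0, 0, 0, 0, 0, 0, 0.0]]])

```text
t: 4.65
eef_pos: [0.5438, 0.0093, 0.1749]
ee_rot: [0.02, 1.0, -0.002, -0.003]
wrist_force: [-12.4, -8.5, 10.5]
width: 0.0138
```

```bash
python3 snap.py w3
```

```text
from [0.5438 0.0092 0.1749] psi 177.68 tiltz [-0.0058 -0.0041 -1.    ] shift tool [ 0.0003 -0.0047 -0.1151] f [-11.9  -8.1   9.7] w 0.0136 t 4.7 q [-0.19  0.16  1.91 -0.01  1.08 -1.72]
turn z tool rad 1.0504
 if turned first, shift [-0.0039 -0.0018 -0.1151]
```

View pics/w3.png

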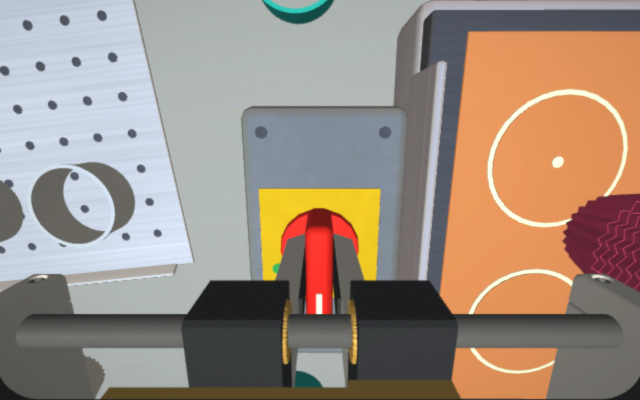

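Emit:
drive_tool(plan=[[[0, 0, 0, 0, 0, 0, 0.05], [0, 0, 0, 0, 0, 0, 0.05], [0, 0, 0, 0, 0, 0, 0.05], [0, 0, 0, 0, 0, -0.03, 0.05], [0, 0, 0, 0, 0, -0.04, 0.094], [0, 0, 0.149, 0, 0, -0.04, 0.094], [0, 0, 0.149, 0, 0, -0.03, 0.094], [0, 0, 0.149, 0, 0, 0, 0.094], [0, 0, 0.149, 0, 0, 0, 0.094], [0, 0, 0.149, 0, 0, 0, 0.094], [0, 0, 0, 0, 0, 0, 0.094]]])

```text
t: 5.8
eef_pos: [0.545, 0.0112, 0.3137]
ee_rot: [0.383, 0.924, 0.0, -0.0]
wrist_force: [-0.1, -0.0, 0.9]
width: 0.0938
```

```bash
python3 snap.py w4; python3 -c "
from h import *
go(.536,.168,.25,135,zg=True)"
```

```text
from [0.545  0.0112 0.3137] psi 135.11 tiltz [-6.e-04  7.e-04 -1.e+00] shift tool [-0.0037 -0.0051  0.0237] f [ 0.1 -0.5  0.3] w 0.0938 t 5.85 q [-0.19 -0.01  1.82  0.    1.34 -0.98]
turn z tool rad 0.3074
 if turned first, shift [-0.005  -0.0038  0.0237]
from [0.545  0.0112 0.2357] psi 135.11 tiltz [-6.e-04  7.e-04 -1.e+00] shift tool [ 0.117   0.1047 -0.0142] f [ 0.1 -0.5  0.3] w 0.0938 t 5.85 q [-0.19 -0.01  1.82  0.    1.34 -0.98]
turn z tool rad 0.002
 if turned first, shift [ 0.1172  0.1045 -0.0143]
```

View pics/w4.png

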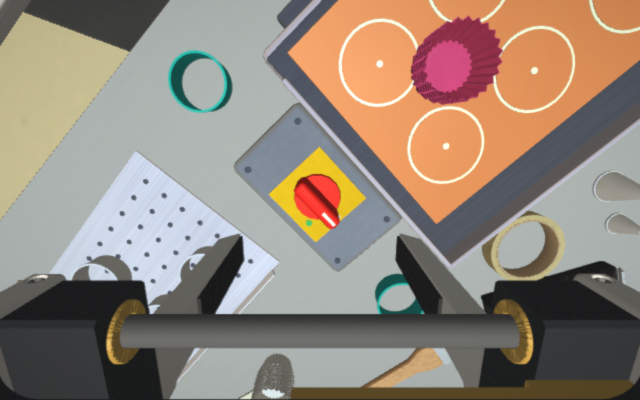

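Run:
```python
from h import *
m=np.load("w4.npy",allow_pickle=True)[0]
i=cv2.imread("pics/w4.png")
cv2.imwrite("pics/w4a.png",cv2.resize(i[0:130,380:530],None,fx=5,fy=4.5))
for z in (.088,.095): print(pix2w(m,449,66,z))
for c in ((.536,.167),(.539,.170)):
  j=i.copy()
  for r,z in((.0295,.147),(.02,.088)):
    P=np.array([w2pix(m,[c[0]+r*np.cos(t),c[1]+r*np.sin(t),z]) for t in np.linspace(0,6.3,60)]); cv2.polylines(j,[(P*16).astype(int)],True,(255,255,0),1,shift=4)
  cv2.imwrite("pics/w4b%d.png"%(c[0]*1000),cv2.resize(j[0:130,380:530],None,fx=5,fy=4.5))
for p in((379.5,64),(446,146),(534.5,70.5)): print(pix2w(m,*p,.088))
```

```text
[0.54110255 0.18289283 0.088     ]
[0.53999881 0.18020731 0.095     ]
[0.49528084 0.13944363 0.088     ]
[0.59497588 0.13566602 0.088     ]
[0.5990946  0.23552241 0.088     ]
```

View pics/w4b536.png

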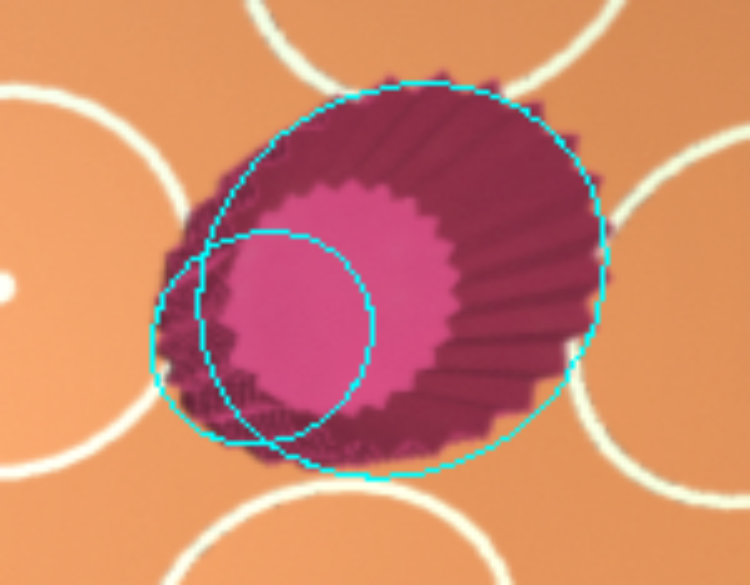

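Emit:
drive_tool(plan=[[[0, 0, 0, 0.025, 0.022, 0, 0.094], [0, 0, 0, 0.033, 0.03, 0, 0.094], [0, 0, 0, 0.033, 0.03, 0, 0.094], [0, 0, 0, 0.0265, 0.022, 0, 0.094], [0, 0, 0, 0, 0, 0.02, 0.094], [0, 0, 0, 0, 0, 0.03, 0.094], [0, 0, 0, 0, 0, 0.03, 0.094], [0, 0, 0, 0, 0, 0.02, 0.094], [0, 0, 0, 0, 0, 0, 0.094]]])

```text
t: 6.75
eef_pos: [0.5338, 0.1674, 0.2105]
ee_rot: [0.382, 0.924, -0.002, -0.003]
wrist_force: [0.2, -0.0, -0.1]
width: 0.094
```

```bash
python3 snap.py w5; python3 -c "
from h import *
go(.5355,.168,.122,135,zg=True)"
```

```text
from [0.535  0.1675 0.2127] psi 135.05 tiltz [-3.4e-03 -1.0e-04 -1.0e+00] shift tool [-0.121  -0.1088 -0.0773] f [ 0.2 -0.   0.4] w 0.0944 t 6.8 q [ 0.1   0.14  1.85  0.    1.15 -0.69]
turn z tool rad 0.3063
 if turned first, shift [-0.1483 -0.0671 -0.0773]
from [0.5347 0.1675 0.1347] psi 135.05 tiltz [-3.4e-03 -1.0e-04 -1.0e+00] shift tool [-0.0002  0.0009  0.0127] f [ 0.2 -0.   0.4] w 0.0944 t 6.8 q [ 0.1   0.14  1.85  0.    1.15 -0.69]
turn z tool rad 0.0008
 if turned first, shift [-0.0002  0.0009  0.0127]
```

View pics/w5.png

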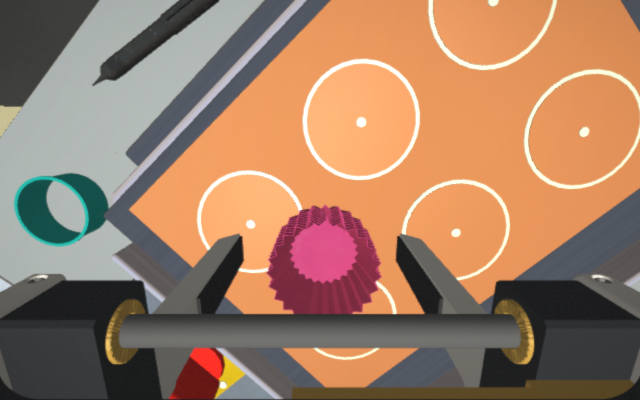

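Emit:
drive_tool(plan=[[[0, 0, 0, 0, 0.001, 0.011, 0.094], [0, 0, 0, 0, 0, 0, 0.05], [0, 0, 0, 0, 0, 0, 0.0], [0, 0, 0, 0, 0, 0, 0.0], [0, 0, 0, 0, 0, 0, 0.0], [0, 0, 0, 0, 0, 0, 0.0], [0, 0, 0, 0, 0, 0, 0.0], [0, 0, 0, 0, 0, -0.02, 0.0], [0, 0, 0, 0, 0, -0.03, 0.0], [0, 0, 0, 0, 0, -0.03, 0.0], [0, 0, 0, 0, 0, -0.03, 0.0]]])

```text
t: 7.9
eef_pos: [0.5363, 0.1681, 0.3142]
ee_rot: [0.383, 0.924, -0.0, -0.0]
wrist_force: [0.3, 1.1, -0.7]
width: 0.0558
```

```bash
python3 snap.py w6; python3 -c "
from h import *
go(.69,-.14,.235,135,zg=True)
m=cams.camera_model('top'); 
for z in (0,.072): print(pix2w(m,383,160.5,z))"
```

```text
from [0.5384 0.1684 0.3203] psi 134.93 tiltz [ 0.0092  0.001  -1.    ] shift tool [-0.1195 -0.1117  0.0302] f [1.7 0.9 3.3] w 0.0559 t 7.95 q [ 0.1   0.03  1.77  0.    1.34 -0.68]
turn z tool rad 0.3043
 if turned first, shift [-0.1475 -0.0705  0.0303]
from [0.5391 0.1685 0.2423] psi 134.93 tiltz [ 0.0092  0.001  -1.    ] shift tool [-0.3249 -0.1112  0.0084] f [1.7 0.9 3.3] w 0.0559 t 7.95 q [ 0.1   0.03  1.77  0.    1.34 -0.68]
turn z tool rad -0.0011
 if turned first, shift [-0.3248 -0.1115  0.0073]
[ 0.70767842 -0.23642234  0.        ]
[ 0.69328632 -0.22720666  0.072     ]
```

View pics/w6.png

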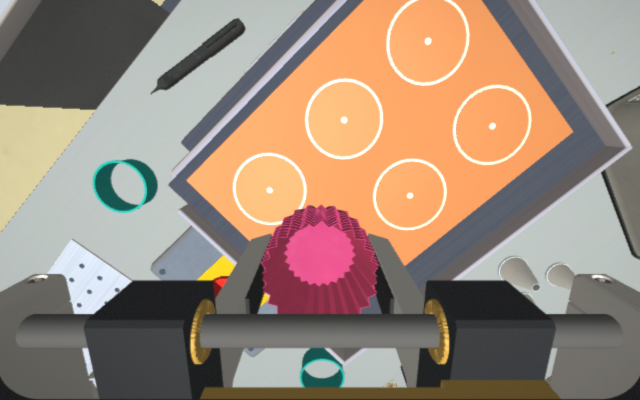

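Emit:
drive_tool(plan=[[[0, 0, 0, -0.015, -0.005, 0, 0.0], [0, 0, 0, -0.03, -0.01, 0, 0.0], [0, 0, 0, -0.04, -0.014, 0, 0.0], [0, 0, 0, -0.045, -0.0155, 0, 0.0], [0, 0, 0, -0.045, -0.0155, 0, 0.0], [0, 0, 0, -0.045, -0.0155, 0, 0.0], [0, 0, 0, -0.04, -0.014, 0, 0.0], [0, 0, 0, -0.035, -0.012, 0, 0.0], [0, 0, 0, -0.02, -0.0065, 0, 0.0], [0, 0, 0, -0.01, -0.0035, 0, 0.0], [0, 0, 0, 0, 0, 0, 0.0]]])

```text
t: 9.05
eef_pos: [0.6867, -0.1423, 0.311]
ee_rot: [0.384, 0.923, -0.0, -0.001]
wrist_force: [-0.3, 0.3, -0.3]
width: 0.0557
```

```bash
python3 snap.py w7; python3 -c "
from h import *
go(.69,-.14,.036,135,zg=True)"
```

```text
from [ 0.6866 -0.141   0.3115] psi 134.88 tiltz [-0.0023  0.0011 -1.    ] shift tool [0.204 0.002 0.022] f [ 0.9  1.2 -0.9] w 0.0555 t 9.1 q [-0.36  0.36  1.41  0.    1.38 -1.15]
turn z tool rad 0.3034
 if turned first, shift [ 0.1954 -0.059   0.0215]
from [ 0.6864 -0.1409  0.2335] psi 134.88 tiltz [-0.0023  0.0011 -1.    ] shift tool [-0.0024  0.0034  0.1975] f [ 0.9  1.2 -0.9] w 0.0555 t 9.1 q [-0.36  0.36  1.41  0.    1.38 -1.15]
turn z tool rad -0.002
 if turned first, shift [-0.0019  0.0032  0.1975]
```

View pics/w7.png

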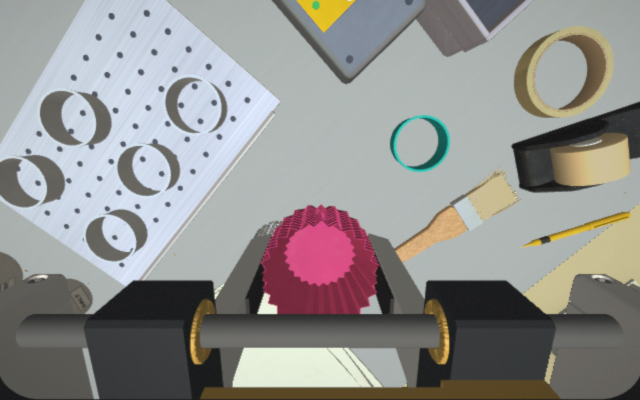

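Run:
```python
from h import *
m=np.load("w7.npy",allow_pickle=True)[0]
for n,p,z in(("brush end?",(398,255),.005),("brush",(450,215),.005),("white left",(263,228),.072),("turq",(420,143),0.0),("paper",(235,330),0)): print(n,pix2w(m,*p,z).round(3))
mt=cams.camera_model("top")
print(pix2w(mt,373,130,.005),pix2w(mt,340,131,.005),pix2w(mt,391,163,0))
for a in((.69,-.14,.036),(.732,-.098,.02),(.648,-.182,.02),(.692,-.227,.072)): print(w2pix(m,a))
```

```text
brush end? [ 0.829 -0.136  0.005]
brush [ 0.835 -0.052  0.005]
white left [ 0.669 -0.21   0.072]
turq [ 0.739 -0.019  0.   ]
paper [ 0.753 -0.381 -0.   ]
[ 0.8224689 -0.1968915  0.005    ] [ 0.81589289 -0.07275648  0.005     ] [ 0.69886812 -0.26640771  0.        ]
[322.23594714 189.90641451]
[371.20164512 187.0562531 ]
[273.10586293 187.26962808]
[267.96164302 252.72361727]
```

Emit:
drive_tool(plan=[[[0, 0, 0, -0.002, 0.003, 0.02, 0.0], [0, 0, 0, 0, 0, 0.035, 0.0], [0, 0, 0, 0, 0, 0.04, 0.0], [0, 0, 0, 0, 0, 0.035, 0.0], [0, 0, 0, 0, 0, 0.03, 0.0], [0, 0, 0, 0, 0, 0.02, 0.0], [0, 0, 0, 0, 0, 0.01, 0.0], [0, 0, 0, 0, 0, 0, 0.0], [0, 0, 0, 0, 0, 0, 0.0]]])

```text
t: 10.0
eef_pos: [0.6911, -0.1396, 0.1244]
ee_rot: [0.383, 0.924, 0.0, 0.001]
wrist_force: [0.6, 0.6, 0.7]
width: 0.0555
```

```bash
python3 -c "
from h import *
go(.69,-.14,.0345,135,zg=True)"
```

```text
from [ 0.6913 -0.1397  0.0464] psi 134.96 tiltz [ 1.6e-03 -5.0e-04 -1.0e+00] shift tool [ 0.0007 -0.0011  0.0119] f [0.6 0.6 0.7] w 0.0555 t 10.0 q [-0.36  0.56  1.49  0.    1.09 -1.14]
turn z tool rad -0.0006
 if turned first, shift [ 0.0007 -0.0011  0.0119]
```

Emit:
drive_tool(plan=[[[0, 0, 0, 0, 0, 0.006, 0.0], [0, 0, 0, 0, 0, 0.004, 0.0], [0, 0, 0, 0, 0, 0.002, 0.0], [0, 0, 0, 0, 0, 0, 0.0], [0, 0, 0, 0, 0, 0, 0.094], [0, 0, 0, 0, 0, 0, 0.094], [0, 0, 0, 0, 0, 0, 0.094], [0, 0, 0, 0, 0, 0, 0.094], [0, 0, 0, 0, 0, -0.015, 0.094], [0, 0, 0, 0, 0, -0.035, 0.094], [0, 0, 0, 0, 0, -0.04, 0.094], [0, 0, 0, 0, 0, -0.045, 0.094], [0, 0, 0, 0, 0, -0.03, 0.094], [0, 0, 0, 0, 0, 0, 0.094]]])

```text
t: 11.4
eef_pos: [0.6928, -0.1408, 0.2843]
ee_rot: [0.383, 0.924, 0.0, 0.006]
wrist_force: [0.6, -0.2, 0.8]
width: 0.0938
```

```bash
python3 snap.py w8
python3 - <<'E'
from h import *
go(.5185,-.174,.15,135,zg=True)
i=cams.capture("top")[:,:,::-1]; cv2.imwrite("pics/top1.png",i); crop(i,310,450,130,230,5.7,"top1a")
E
```

```text
from [ 0.6917 -0.1404  0.2804] psi 134.92 tiltz [ 0.0063 -0.0024 -1.    ] shift tool [ 0.2072 -0.0019 -0.0109] f [-0.1  0.7 -1.1] w 0.0942 t 11.45 q [-0.36  0.39  1.42  0.    1.33 -1.14]
turn z tool rad 0.3041
 if turned first, shift [ 0.1972 -0.0639 -0.0096]
from [ 0.6922 -0.1406  0.2024] psi 134.92 tiltz [ 0.0063 -0.0024 -1.    ] shift tool [ 0.0993 -0.1467  0.0514] f [-0.1  0.7 -1.1] w 0.0942 t 11.45 q [-0.36  0.39  1.42  0.    1.33 -1.14]
turn z tool rad -0.0013
 if turned first, shift [ 0.0992 -0.1465  0.0524]
```

View pics/w8.png

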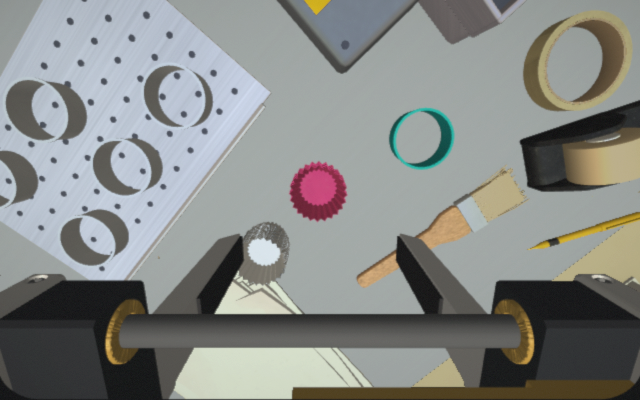

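View pics/top1a.png

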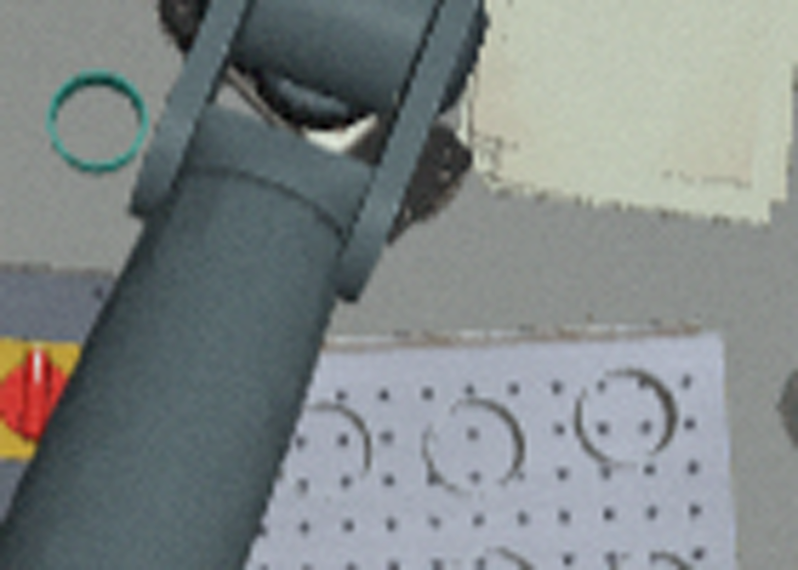

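Emit:
drive_tool(plan=[[[0, 0, 0, 0.012, -0.018, 0, 0.094], [0, 0, 0, 0.02, -0.03, 0, 0.094], [0, 0, 0, 0.023, -0.034, 0.01, 0.094], [0, 0, 0, 0.023, -0.034, 0.02, 0.094], [0, 0, 0, 0.015, -0.02, 0.02, 0.094], [0, 0, 0, 0.005, -0.0095, 0.02, 0.094], [0, 0, 0, 0, 0, 0.03, 0.094], [0, 0, 0, 0, 0, 0.01, 0.094], [0, 0, 0, 0, 0, 0, 0.094]]])

```text
t: 12.4
eef_pos: [0.5168, -0.1724, 0.1633]
ee_rot: [0.383, 0.924, 0.0, -0.003]
wrist_force: [-0.4, 0.3, -0.7]
width: 0.094
```

```bash
python3 snap.py w9
python3 - <<'E'
from h import *
go(.5205,-.174,.025,135,zg=True)
E
```

```text
from [ 0.518  -0.173   0.1651] psi 134.93 tiltz [-0.0024  0.0014 -1.    ] shift tool [ 0.108   0.1441 -0.1247] f [-0.4 -0.6 -0. ] w 0.0943 t 12.45 q [-0.53  0.18  1.91  0.    1.06 -1.31]
turn z tool rad 0.3042
 if turned first, shift [ 0.1458  0.1053 -0.1249]
from [ 0.5178 -0.1729  0.0871] psi 134.93 tiltz [-0.0024  0.0014 -1.    ] shift tool [-0.0029  0.0012  0.0621] f [-0.4 -0.6 -0. ] w 0.0943 t 12.45 q [-0.53  0.18  1.91  0.    1.06 -1.31]
turn z tool rad -0.0012
 if turned first, shift [-0.0027  0.0011  0.0621]
```

View pics/w9.png

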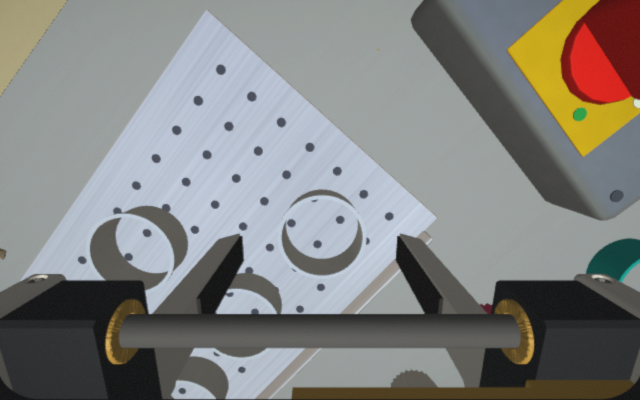

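Run:
```python
from h import *
m=np.load("w9.npy",allow_pickle=True)[0]
print(pix2w(m,322.3,236,.033),np.linalg.norm(pix2w(m,282,236,.033)-pix2w(m,362.5,236,.033)))
```

```text
[ 0.52123958 -0.17281323  0.033     ] 0.05778987515365913
```

Emit:
drive_tool(plan=[[[0, 0, 0, -0.0025, 0.0015, 0.03, 0.094], [0, 0, 0, 0, 0, 0.02, 0.094], [0, 0, 0, 0, 0, 0.009, 0.094], [0, 0, 0, 0, 0, 0.002, 0.094], [0, 0, 0, 0, 0, 0, 0.07], [0, 0, 0, 0, 0, 0, 0.05], [0, 0, 0, 0, 0, 0, 0.04], [0, 0, 0, 0, 0, 0, 0.04], [0, 0, 0, 0, 0, 0, 0.04]]])

```text
t: 13.35
eef_pos: [0.5215, -0.1743, 0.1058]
ee_rot: [0.383, 0.924, -0.0, 0.001]
wrist_force: [0.0, 0.4, 2.1]
width: 0.0608
```

```bash
python3 snap.py w10
python3 - <<'E'
from h import *
go(.596,.135,.23,135,zg=True)
E
```

```text
from [ 0.5216 -0.1743  0.1058] psi 134.92 tiltz [ 8.e-04 -5.e-04 -1.e+00] shift tool [ 0.1109  0.1425 -0.1842] f [-0.3 -0.4  3.4] w 0.0608 t 13.4 q [-0.53  0.28  1.92  0.    0.94 -1.31]
turn z tool rad 0.3041
 if turned first, shift [ 0.1486  0.1027 -0.1842]
from [ 0.5216 -0.1743  0.0278] psi 134.92 tiltz [ 8.e-04 -5.e-04 -1.e+00] shift tool [ 0.1663  0.2711 -0.2023] f [-0.3 -0.4  3.4] w 0.0608 t 13.4 q [-0.53  0.28  1.92  0.    0.94 -1.31]
turn z tool rad -0.0013
 if turned first, shift [ 0.1661  0.2713 -0.2022]
```

View pics/w10.png

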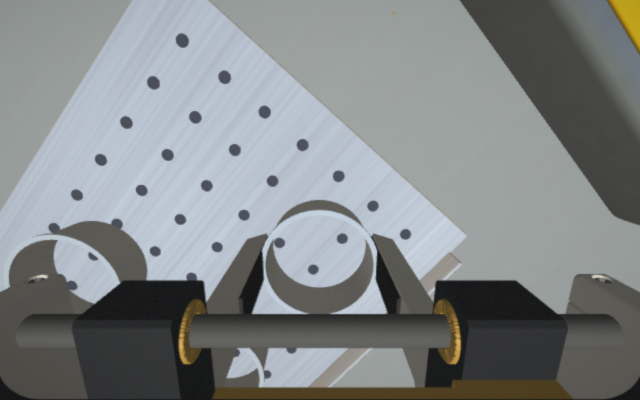

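Emit:
drive_tool(plan=[[[0, 0, 0, 0, 0, -0.02, 0.04], [0, 0, 0, 0, 0, -0.04, 0.04], [0, 0, 0, 0, 0, -0.05, 0.04], [0, 0, 0, 0.01, 0.015, -0.04, 0.04], [0, 0, 0, 0.02, 0.033, -0.03, 0.04], [0, 0, 0, 0.025, 0.041, -0.01, 0.04], [0, 0, 0, 0.025, 0.041, 0, 0.04], [0, 0, 0, 0.025, 0.041, 0, 0.04], [0, 0, 0, 0.025, 0.041, 0, 0.04], [0, 0, 0, 0.02, 0.033, 0, 0.04], [0, 0, 0, 0.011, 0.018, 0, 0.04], [0, 0, 0, 0.005, 0.008, 0, 0.04], [0, 0, 0, 0, 0, 0, 0.04]]])

```text
t: 14.7
eef_pos: [0.5957, 0.1354, 0.2947]
ee_rot: [0.383, 0.924, -0.0, -0.0]
wrist_force: [-0.2, -0.4, -0.3]
width: 0.061
```

```bash
python3 snap.py w11
python3 - <<'E'
from h import *
go(.5955,.135,.1135,135,zg=True)
E
```

```text
from [0.5957 0.1345 0.2948] psi 134.93 tiltz [-7.e-04 -4.e-04 -1.e+00] shift tool [-0.0552 -0.1281  0.0049] f [ 0.1 -0.5 -1.3] w 0.0605 t 14.75 q [ 0.04  0.16  1.67 -0.    1.31 -0.75]
turn z tool rad 0.3043
 if turned first, shift [-0.091  -0.1057  0.0048]
from [0.5956 0.1345 0.2168] psi 134.93 tiltz [-7.e-04 -4.e-04 -1.e+00] shift tool [0.0005 0.0004 0.1033] f [ 0.1 -0.5 -1.3] w 0.0605 t 14.75 q [ 0.04  0.16  1.67 -0.    1.31 -0.75]
turn z tool rad -0.0011
 if turned first, shift [0.0005 0.0003 0.1033]
```

View pics/w11.png

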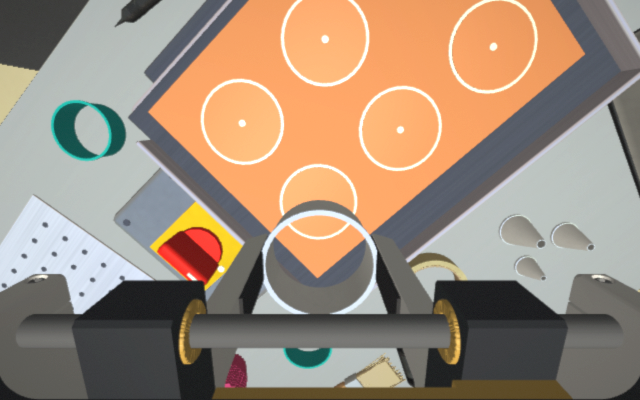

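Emit:
drive_tool(plan=[[[0, 0, 0, 0, 0, 0.02, 0.04], [0, 0, 0, 0, 0, 0.03, 0.04], [0, 0, 0, 0, 0, 0.025, 0.04], [0, 0, 0, 0, 0, 0.015, 0.04], [0, 0, 0, 0, 0, 0.008, 0.04], [0, 0, 0, 0, 0, 0, 0.04], [0, 0, 0, 0, 0, 0, 0.04]]])

```text
t: 15.45
eef_pos: [0.5966, 0.1345, 0.1984]
ee_rot: [0.383, 0.924, 0.0, 0.001]
wrist_force: [0.0, 0.4, -0.5]
width: 0.0605
```

```bash
python3 snap.py w12
python3 - <<'E'
from h import *
go(.5955,.135,.1128,135,zg=True)
E
```

```text
from [0.5967 0.1347 0.1987] psi 134.91 tiltz [ 0.0025  0.     -1.    ] shift tool [-0.0548 -0.1287 -0.0914] f [-0.3 -0.4 -0.6] w 0.0609 t 15.5 q [ 0.04  0.27  1.73 -0.    1.14 -0.75]
turn z tool rad 0.3039
 if turned first, shift [-0.0907 -0.1066 -0.0913]
from [0.5969 0.1347 0.1207] psi 134.91 tiltz [ 0.0025  0.     -1.    ] shift tool [ 0.0012 -0.0008  0.0079] f [-0.3 -0.4 -0.6] w 0.0609 t 15.5 q [ 0.04  0.27  1.73 -0.    1.14 -0.75]
turn z tool rad -0.0016
 if turned first, shift [ 0.0012 -0.0008  0.0079]
```

View pics/w12.png

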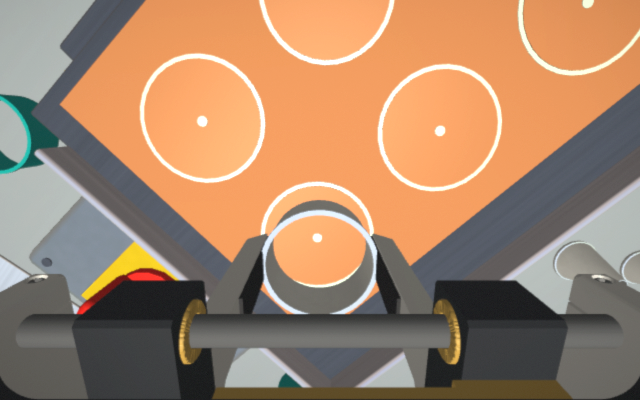

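Emit:
drive_tool(plan=[[[0, 0, 0, 0.001, 0, 0.005, 0.04], [0, 0, 0, 0, 0, 0.003, 0.04], [0, 0, 0, 0, 0, 0, 0.04], [0, 0, 0, 0, 0, 0, 0.04]]])

```text
t: 15.9
eef_pos: [0.5959, 0.1358, 0.1906]
ee_rot: [0.383, 0.924, 0.001, 0.001]
wrist_force: [-2.2, 0.9, 6.2]
width: 0.0604
```

Emit:
drive_tool(plan=[[[0, 0, 0, 0, 0, 0, 0.094], [0, 0, 0, 0, 0, 0, 0.094], [0, 0, 0, 0, 0, 0, 0.094], [0, 0, 0, 0, 0, 0, 0.094], [0, 0, 0, 0, 0, -0.015, 0.094], [0, 0, 0, 0, 0, -0.03, 0.094], [0, 0, 0, 0, 0, -0.03, 0.094], [0, 0, 0, 0, 0, -0.025, 0.094]]])

```text
t: 16.7
eef_pos: [0.5955, 0.1355, 0.2922]
ee_rot: [0.383, 0.924, 0.0, 0.001]
wrist_force: [-0.5, -0.4, 0.2]
width: 0.0939
```

```bash
python3 snap.py w13
python3 - <<'E'
from h import *
go(.5255,-.2695,.14,135,zg=True)
E
```

```text
from [0.5973 0.1357 0.2971] psi 134.93 tiltz [ 1.000e-02  5.000e-04 -9.999e-01] shift tool [-0.0549 -0.1301  0.0065] f [2.3 0.7 2.7] w 0.0939 t 16.75 q [ 0.04  0.16  1.67  0.    1.3  -0.75]
turn z tool rad 0.3042
 if turned first, shift [-0.0913 -0.1076  0.0071]
from [0.5981 0.1357 0.2191] psi 134.93 tiltz [ 1.000e-02  5.000e-04 -9.999e-01] shift tool [-0.2351 -0.3382  0.0782] f [2.3 0.7 2.7] w 0.0939 t 16.75 q [ 0.04  0.16  1.67  0.    1.3  -0.75]
turn z tool rad -0.0013
 if turned first, shift [-0.2352 -0.3379  0.0791]
```

View pics/w13.png

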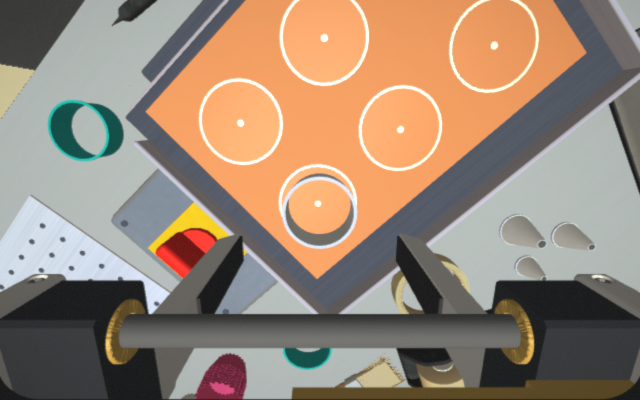

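Run:
```python
from h import *
m=np.load("w13.npy",allow_pickle=True)[0]
print(pix2w(m,320,212,.118),pix2w(m,317.5,203.5,.088))
```

```text
[0.59628393 0.13736377 0.118     ] [0.59498232 0.13549028 0.088     ]
```

Emit:
drive_tool(plan=[[[0, 0, 0, -0.01, -0.0145, 0, 0.094], [0, 0, 0, -0.02, -0.029, 0, 0.094], [0, 0, 0, -0.027, -0.039, 0, 0.094], [0, 0, 0, -0.028, -0.04, 0, 0.094], [0, 0, 0, -0.028, -0.04, 0, 0.094], [0, 0, 0, -0.028, -0.04, 0, 0.094], [0, 0, 0, -0.028, -0.04, 0.01, 0.094], [0, 0, 0, -0.027, -0.039, 0.03, 0.094], [0, 0, 0, -0.02, -0.029, 0.04, 0.094], [0, 0, 0, -0.014, -0.02, 0.03, 0.094], [0, 0, 0, -0.005, -0.0075, 0.02, 0.094], [0, 0, 0, 0, 0, 0, 0.094]]])

```text
t: 17.95
eef_pos: [0.5196, -0.2625, 0.1599]
ee_rot: [0.385, 0.923, 0.001, -0.005]
wrist_force: [0.4, 1.2, 0.2]
width: 0.0945
```

```bash
python3 snap.py w14
python3 - <<'E'
from h import *
go(.5255,-.2693,.025,135,zg=True)
E
```

```text
from [ 0.521  -0.2623  0.1623] psi 134.82 tiltz [-0.0046  0.0035 -1.    ] shift tool [ 0.1741  0.2046 -0.1268] f [-1.1 -0.9  1.1] w 0.0938 t 18.0 q [-0.66  0.26  1.82 -0.    1.07 -1.44]
turn z tool rad 0.3022
 if turned first, shift [ 0.2265  0.1438 -0.1277]
from [ 0.5206 -0.262   0.0843] psi 134.82 tiltz [-0.0046  0.0035 -1.    ] shift tool [-0.0089 -0.0016  0.0593] f [-1.1 -0.9  1.1] w 0.0938 t 18.0 q [-0.66  0.26  1.82 -0.    1.07 -1.44]
turn z tool rad -0.0032
 if turned first, shift [-0.0086 -0.0017  0.0593]
```

View pics/w14.png

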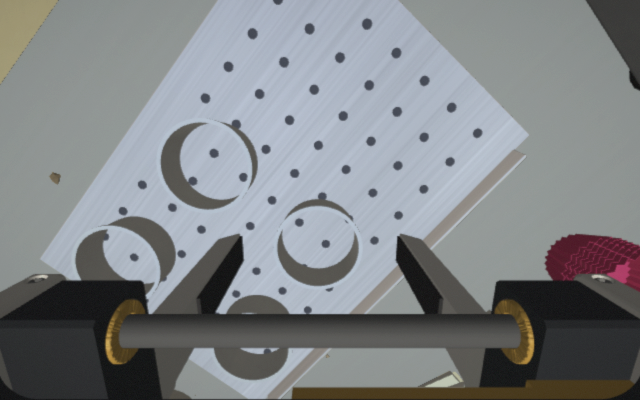

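Run:
```python
from h import *
m=np.load("w14.npy",allow_pickle=True)[0]
print(pix2w(m,318,246,.033), "D",pix2w(m,208.5,164,.033),"E",pix2w(m,118,269,.033),"C",pix2w(m,251,343,.033))
```

```text
[ 0.52595203 -0.26922074  0.033     ] D [ 0.43308657 -0.27921582  0.033     ] E [ 0.43532699 -0.38452542  0.033     ] C [ 0.54567734 -0.36307308  0.033     ]
```

Emit:
drive_tool(plan=[[[0, 0, 0, -0.0085, -0.0015, 0.03, 0.094], [0, 0, 0, 0, 0, 0.02, 0.094], [0, 0, 0, 0, 0, 0.007, 0.094], [0, 0, 0, 0, 0, 0.002, 0.094], [0, 0, 0, 0, 0, 0, 0.07], [0, 0, 0, 0, 0, 0, 0.05], [0, 0, 0, 0, 0, 0, 0.04], [0, 0, 0, 0, 0, 0, 0.04], [0, 0, 0, 0, 0, 0, 0.04]]])

```text
t: 18.9
eef_pos: [0.5283, -0.2696, 0.1066]
ee_rot: [0.383, 0.924, -0.0, 0.0]
wrist_force: [-1.4, 0.7, 2.9]
width: 0.0603
```

```bash
python3 snap.py w15
python3 - <<'E'
from h import *
go(.600,.235,.21,135,zg=True)
E
```

```text
from [ 0.5283 -0.2697  0.1066] psi 134.93 tiltz [ 5.e-04 -7.e-04 -1.e+00] shift tool [ 0.1832  0.2051 -0.1836] f [-1.6  0.7  3.3] w 0.0603 t 18.95 q [-0.66  0.37  1.81 -0.    0.97 -1.45]
turn z tool rad 0.3042
 if turned first, shift [ 0.2364  0.1407 -0.1834]
from [ 0.5283 -0.2697  0.0286] psi 134.93 tiltz [ 5.e-04 -7.e-04 -1.e+00] shift tool [ 0.3066  0.4072 -0.1817] f [-1.6  0.7  3.3] w 0.0603 t 18.95 q [-0.66  0.37  1.81 -0.    0.97 -1.45]
turn z tool rad -0.0012
 if turned first, shift [ 0.3062  0.4076 -0.1814]
```

View pics/w15.png

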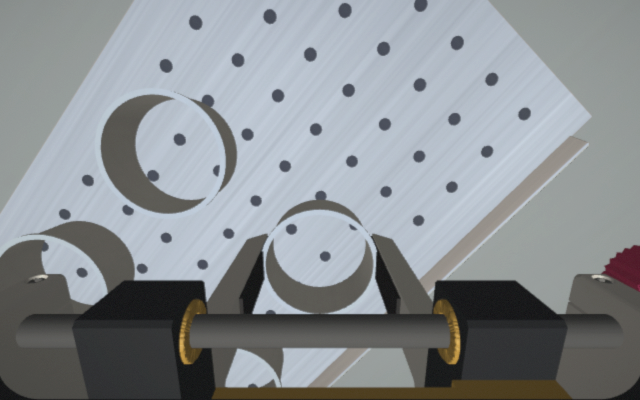

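Emit:
drive_tool(plan=[[[0, 0, 0, 0, 0, -0.02, 0.04], [0, 0, 0, 0, 0, -0.04, 0.04], [0, 0, 0, 0, 0, -0.05, 0.04], [0, 0, 0, 0.009, 0.012, -0.045, 0.04], [0, 0, 0, 0.018, 0.024, -0.026, 0.04], [0, 0, 0, 0.027, 0.036, 0, 0.04], [0, 0, 0, 0.03, 0.04, 0, 0.04], [0, 0, 0, 0.03, 0.04, 0, 0.04], [0, 0, 0, 0.03, 0.04, 0, 0.04], [0, 0, 0, 0.03, 0.04, 0, 0.04], [0, 0, 0, 0.03, 0.04, 0, 0.04], [0, 0, 0, 0.03, 0.04, 0, 0.04], [0, 0, 0, 0.027, 0.036, 0, 0.04], [0, 0, 0, 0.024, 0.032, 0, 0.04], [0, 0, 0, 0.014, 0.018, 0, 0.04], [0, 0, 0, 0.007, 0.0095, 0, 0.04], [0, 0, 0, 0, 0, 0, 0.04], [0, 0, 0, 0, 0, 0, 0.04]]])

```text
t: 20.75
eef_pos: [0.6005, 0.2342, 0.2866]
ee_rot: [0.384, 0.924, -0.0, -0.0]
wrist_force: [0.9, 0.6, -1.5]
width: 0.0603
```

Run:
```python
from h import *
go(.600,.235,.1145,135,zg=True)
```

```text
from [0.6005 0.2341 0.2086] psi 134.89 tiltz [-6.e-04 -5.e-04 -1.e+00] shift tool [0.0009 0.0004 0.0941] f [ 0.9  0.6 -1.5] w 0.0603 t 20.75 q [ 0.2   0.25  1.59 -0.    1.31 -0.59]
turn z tool rad -0.002
 if turned first, shift [0.0009 0.0003 0.0941]
```

Emit:
drive_tool(plan=[[[0, 0, 0, 0.001, 0, 0.02, 0.04], [0, 0, 0, 0, 0, 0.03, 0.04], [0, 0, 0, 0, 0, 0.02, 0.04], [0, 0, 0, 0, 0, 0.012, 0.04], [0, 0, 0, 0, 0, 0.006, 0.04], [0, 0, 0, 0, 0, 0.004, 0.04], [0, 0, 0, 0, 0, 0.002, 0.04], [0, 0, 0, 0, 0, 0, 0.04], [0, 0, 0, 0, 0, 0, 0.04]]])

```text
t: 21.65
eef_pos: [0.6002, 0.2359, 0.1938]
ee_rot: [0.383, 0.924, 0.0, 0.001]
wrist_force: [-0.1, -0.8, -0.7]
width: 0.0605
```

```bash
python3 snap.py w16
python3 - <<'E'
from h import *
go(.600,.235,.1136,135,zg=True)
E
```

```text
from [0.6002 0.2359 0.1937] psi 134.93 tiltz [ 1.3e-03  2.0e-04 -1.0e+00] shift tool [-0.1239 -0.2027 -0.0964] f [-1.2  0.1 -2. ] w 0.0605 t 21.7 q [ 0.2   0.35  1.64 -0.    1.15 -0.59]
turn z tool rad 0.3042
 if turned first, shift [-0.1789 -0.1564 -0.0963]
from [0.6003 0.2359 0.1157] psi 134.93 tiltz [ 1.3e-03  2.0e-04 -1.0e+00] shift tool [-0.0004 -0.0008  0.0021] f [-1.2  0.1 -2. ] w 0.0605 t 21.7 q [ 0.2   0.35  1.64 -0.    1.15 -0.59]
turn z tool rad -0.0012
 if turned first, shift [-0.0004 -0.0008  0.0021]
```

View pics/w16.png

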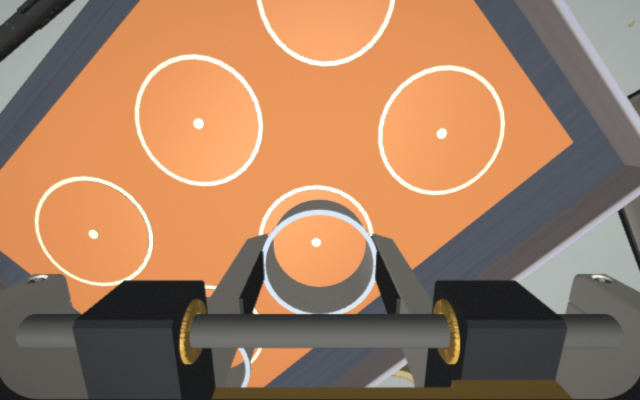

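Emit:
drive_tool(plan=[[[0, 0, 0, 0, 0, 0.002, 0.04], [0, 0, 0, 0, 0, 0.001, 0.04], [0, 0, 0, 0, 0, 0, 0.094], [0, 0, 0, 0, 0, 0, 0.094], [0, 0, 0, 0, 0, 0, 0.094], [0, 0, 0, 0, 0, 0, 0.094], [0, 0, 0, 0, 0, -0.015, 0.094], [0, 0, 0, 0, 0, -0.03, 0.094], [0, 0, 0, 0, 0, -0.03, 0.094], [0, 0, 0, 0, 0, -0.025, 0.094], [0, 0, 0, 0, 0, 0, 0.094]]])

```text
t: 22.8
eef_pos: [0.6017, 0.2362, 0.2959]
ee_rot: [0.383, 0.924, 0.003, 0.004]
wrist_force: [0.2, -0.6, 0.0]
width: 0.0941
```

```bash
python3 snap.py w17
python3 - <<'E'
from h import *
go(.547,-.364,.14,135,zg=True)
E
```

```text
from [0.6007 0.236  0.2929] psi 134.92 tiltz [ 0.0052  0.001  -1.    ] shift tool [-0.1235 -0.2033  0.0024] f [-0.1  0.4  0. ] w 0.0943 t 22.85 q [ 0.2   0.24  1.58 -0.    1.31 -0.59]
turn z tool rad 0.3041
 if turned first, shift [-0.1787 -0.157   0.0029]
from [0.6011 0.236  0.2149] psi 134.92 tiltz [ 0.0052  0.001  -1.    ] shift tool [-0.3864 -0.4624  0.074 ] f [-0.1  0.4  0. ] w 0.0943 t 22.85 q [ 0.2   0.24  1.58 -0.    1.31 -0.59]
turn z tool rad -0.0014
 if turned first, shift [-0.386  -0.4626  0.0749]
```

View pics/w17.png

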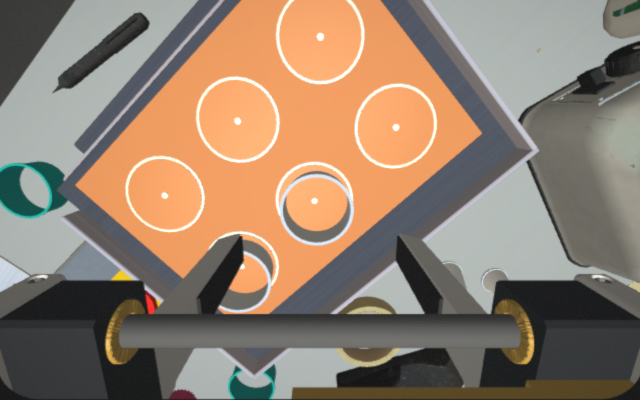

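Emit:
drive_tool(plan=[[[0, 0, 0, -0.012, -0.0145, 0, 0.094], [0, 0, 0, -0.024, -0.0285, 0, 0.094], [0, 0, 0, -0.03, -0.036, 0, 0.094], [0, 0, 0, -0.032, -0.0385, 0, 0.094], [0, 0, 0, -0.032, -0.0385, 0, 0.094], [0, 0, 0, -0.032, -0.0385, 0, 0.094], [0, 0, 0, -0.032, -0.0385, 0, 0.094], [0, 0, 0, -0.032, -0.0385, 0, 0.094], [0, 0, 0, -0.032, -0.0385, 0, 0.094], [0, 0, 0, -0.032, -0.0385, 0.01, 0.094], [0, 0, 0, -0.03, -0.036, 0.02, 0.094], [0, 0, 0, -0.028, -0.033, 0.03, 0.094], [0, 0, 0, -0.02, -0.024, 0.03, 0.094], [0, 0, 0, -0.012, -0.0145, 0.025, 0.094], [0, 0, 0, -0.006, -0.006, 0.015, 0.094], [0, 0, 0, 0, 0, 0, 0.094], [0, 0, 0, 0, 0, 0, 0.094]]])

```text
t: 24.55
eef_pos: [0.5455, -0.3588, 0.1619]
ee_rot: [0.383, 0.924, 0.0, -0.0]
wrist_force: [0.1, -0.9, 1.2]
width: 0.094
```

```bash
python3 snap.py w18
python3 - <<'E'
from h import *
go(.547,-.364,.025,135,zg=True)
i=cams.capture("top")[:,:,::-1]; cv2.imwrite("pics/top2.png",i); crop(i,100,320,60,220,3.6,"top2a")
m=cams.camera_model("top")
for z in (0,.1,.2): print(pix2w(m,188,154,z).round(3),pix2w(m,215,100,z).round(3))
E
```

```text
from [ 0.5461 -0.3588  0.163 ] psi 134.98 tiltz [ 9.e-04 -7.e-04 -1.e+00] shift tool [ 0.2587  0.2557 -0.1272] f [ 0.6 -0.5  1.1] w 0.094 t 24.6 q [-0.75  0.4   1.63  0.    1.11 -1.54]
turn z tool rad 0.305
 if turned first, shift [ 0.3237  0.1662 -0.127 ]
from [ 0.5461 -0.3589  0.085 ] psi 134.98 tiltz [ 9.e-04 -7.e-04 -1.e+00] shift tool [-0.0042 -0.003   0.06  ] f [ 0.6 -0.5  1.1] w 0.094 t 24.6 q [-0.75  0.4   1.63  0.    1.11 -1.54]
turn z tool rad -0.0004
 if turned first, shift [-0.0042 -0.003   0.06  ]
[0.716 0.501 0.   ] [0.928 0.409 0.   ]
[0.695 0.467 0.1  ] [0.894 0.381 0.1  ]
[0.675 0.433 0.2  ] [0.86  0.353 0.2  ]
```

View pics/w18.png

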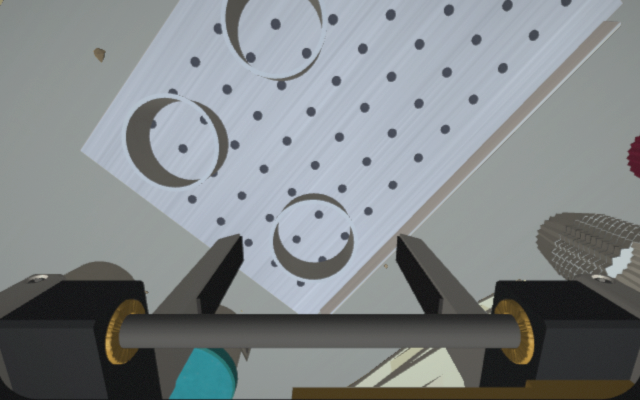

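View pics/top2a.png

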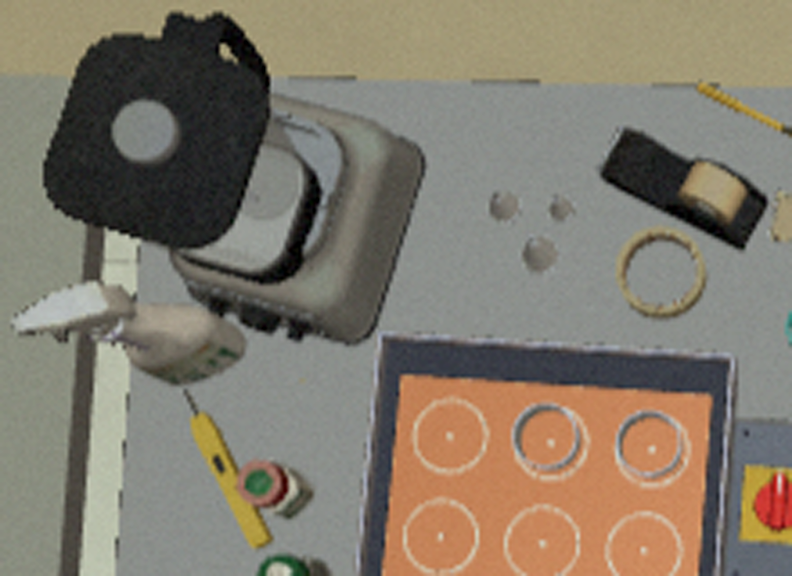

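Run:
```python
from h import *
m=np.load("w18.npy",allow_pickle=True)[0]
print(pix2w(m,314,240.5,.033),"D",pix2w(m,274,31,.033),"E",pix2w(m,177,141,.033))
```

```text
[ 0.54837704 -0.36577425  0.033     ] D [ 0.43604768 -0.28678227  0.033     ] E [ 0.43529726 -0.37990594  0.033     ]
```

Run:
```python
from h import *
m=cams.camera_model("top")
for n,p in(("teal",(340+683/5.7,180+123/5.7)),("red",(340+745/5.7,180+270/5.7))):
  for z in(.06,.07): print(n,pix2w(m,*p,z).round(3))
```

```text
teal [ 0.554 -0.503  0.06 ]
teal [ 0.553 -0.5    0.07 ]
red [ 0.463 -0.541  0.06 ]
red [ 0.462 -0.537  0.07 ]
```

Emit:
drive_tool(plan=[[[0, 0, 0, -0.0055, -0.003, 0.03, 0.094], [0, 0, 0, 0, 0, 0.02, 0.094], [0, 0, 0, 0, 0, 0.008, 0.094], [0, 0, 0, 0, 0, 0.002, 0.094], [0, 0, 0, 0, 0, 0, 0.07], [0, 0, 0, 0, 0, 0, 0.05], [0, 0, 0, 0, 0, 0, 0.04], [0, 0, 0, 0, 0, 0, 0.04], [0, 0, 0, 0, 0, 0, 0.04]]])

```text
t: 25.55
eef_pos: [0.5475, -0.3657, 0.1027]
ee_rot: [0.383, 0.924, -0.0, 0.0]
wrist_force: [-0.4, 0.0, 3.3]
width: 0.0603
```

```bash
python3 snap.py w19
python3 - <<'E'
from h import *
go(.6035,.335,.21,135,zg=True)
E
```

```text
from [ 0.5475 -0.3658  0.1027] psi 134.92 tiltz [ 3.e-04 -8.e-04 -1.e+00] shift tool [ 0.2649  0.2593 -0.1876] f [-1.5 -0.8  2. ] w 0.0605 t 25.6 q [-0.76  0.5   1.63 -0.    1.01 -1.54]
turn z tool rad 0.304
 if turned first, shift [ 0.3305  0.1681 -0.1873]
from [ 0.5475 -0.3658  0.0247] psi 134.92 tiltz [ 3.e-04 -8.e-04 -1.e+00] shift tool [ 0.4566  0.5344 -0.1859] f [-1.5 -0.8  2. ] w 0.0605 t 25.6 q [-0.76  0.5   1.63 -0.    1.01 -1.54]
turn z tool rad -0.0014
 if turned first, shift [ 0.456   0.5351 -0.1853]
```

View pics/w19.png

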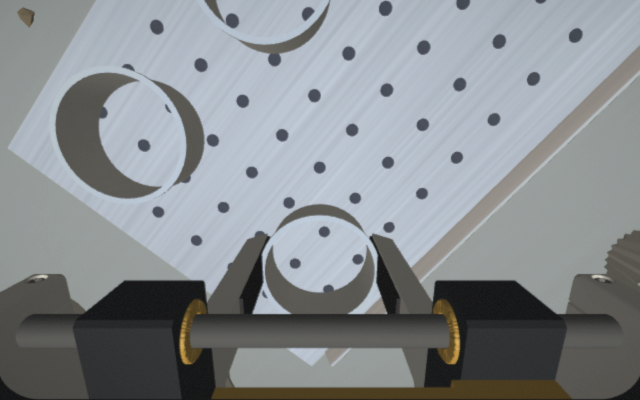

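Emit:
drive_tool(plan=[[[0, 0, 0, 0, 0, -0.03, 0.04], [0, 0, 0, 0, 0, -0.05, 0.04], [0, 0, 0, 0.008, 0.0094, -0.05, 0.04], [0, 0, 0, 0.018, 0.0211, -0.036, 0.04], [0, 0, 0, 0.026, 0.0305, -0.02, 0.04], [0, 0, 0, 0.03, 0.0352, 0, 0.04], [0, 0, 0, 0.03, 0.0352, 0, 0.04], [0, 0, 0, 0.03, 0.0352, 0, 0.04], [0, 0, 0, 0.03, 0.0352, 0, 0.04], [0, 0, 0, 0.03, 0.0352, 0, 0.04], [0, 0, 0, 0.03, 0.0352, 0, 0.04], [0, 0, 0, 0.03, 0.0352, 0, 0.04], [0, 0, 0, 0.03, 0.0352, 0, 0.04], [0, 0, 0, 0.03, 0.0352, 0, 0.04], [0, 0, 0, 0.03, 0.0352, 0, 0.04], [0, 0, 0, 0.03, 0.0352, 0, 0.04], [0, 0, 0, 0.026, 0.0305, 0, 0.04], [0, 0, 0, 0.022, 0.0258, 0, 0.04], [0, 0, 0, 0.016, 0.0188, 0, 0.04], [0, 0, 0, 0.01, 0.0117, 0, 0.04]]])

```text
t: 27.6
eef_pos: [0.6037, 0.3368, 0.2859]
ee_rot: [0.383, 0.924, -0.0, -0.0]
wrist_force: [0.6, -0.0, -0.8]
width: 0.0602
```

Emit:
drive_tool(plan=[[[0, 0, 0, 0, 0, 0, 0.04], [0, 0, 0, 0, 0, 0, 0.04]]])

```text
t: 27.8
eef_pos: [0.6042, 0.3342, 0.2862]
ee_rot: [0.383, 0.924, -0.0, -0.0]
wrist_force: [0.7, -0.3, -0.3]
width: 0.0605
```

Run:
```python
from h import *
go(.604,.335,.1107,135,zg=True)
```

```text
from [0.6042 0.3342 0.2082] psi 134.91 tiltz [-6.e-04 -7.e-04 -1.e+00] shift tool [0.0007 0.0006 0.0975] f [ 0.7 -0.3 -0.3] w 0.0605 t 27.8 q [ 0.34  0.35  1.46 -0.    1.33 -0.44]
turn z tool rad -0.0016
 if turned first, shift [0.0007 0.0005 0.0975]
```

Emit:
drive_tool(plan=[[[0, 0, 0, 0.0005, 0.0005, 0.02, 0.04], [0, 0, 0, 0, 0, 0.03, 0.04], [0, 0, 0, 0, 0, 0.022, 0.04], [0, 0, 0, 0, 0, 0.012, 0.04], [0, 0, 0, 0, 0, 0.007, 0.04], [0, 0, 0, 0, 0, 0.004, 0.04], [0, 0, 0, 0, 0, 0.002, 0.04], [0, 0, 0, 0, 0, 0, 0.04], [0, 0, 0, 0, 0, 0, 0.04]]])

```text
t: 28.7
eef_pos: [0.6046, 0.3358, 0.1905]
ee_rot: [0.383, 0.924, 0.001, 0.001]
wrist_force: [-0.1, 0.3, -0.8]
width: 0.0605
```

```bash
python3 snap.py w20
python3 - <<'E'
from h import *
go(.604,.335,.1097,135,zg=True)
E
```

```text
from [0.6046 0.3358 0.1905] psi 134.93 tiltz [ 1.4e-03  5.0e-04 -1.0e+00] shift tool [-0.1915 -0.2764 -0.0998] f [ 1.1 -0.2 -0.7] w 0.0605 t 28.75 q [ 0.34  0.45  1.52 -0.    1.18 -0.44]
turn z tool rad 0.3042
 if turned first, shift [-0.2655 -0.2065 -0.0995]
from [0.6047 0.3359 0.1125] psi 134.93 tiltz [ 1.4e-03  5.0e-04 -1.0e+00] shift tool [-0.0001 -0.0011  0.0028] f [ 1.1 -0.2 -0.7] w 0.0605 t 28.75 q [ 0.34  0.45  1.52 -0.    1.18 -0.44]
turn z tool rad -0.0012
 if turned first, shift [-0.0001 -0.0011  0.0028]
```

View pics/w20.png

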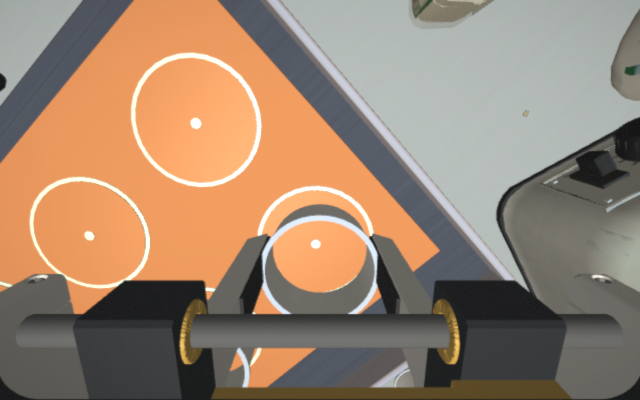

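Emit:
drive_tool(plan=[[[0, 0, 0, 0, -0.001, 0.002, 0.04], [0, 0, 0, 0, 0, 0.0015, 0.04], [0, 0, 0, 0, 0, 0, 0.094], [0, 0, 0, 0, 0, 0, 0.094], [0, 0, 0, 0, 0, 0, 0.094], [0, 0, 0, 0, 0, 0, 0.094], [0, 0, 0, 0, 0, -0.015, 0.094], [0, 0, 0, 0, 0, -0.03, 0.094], [0, 0, 0, 0, 0, -0.03, 0.094], [0, 0, 0, 0, 0, -0.025, 0.094], [0, 0, 0, 0, 0, 0, 0.094], [0, 0, 0, 0, 0, 0, 0.094]]])

```text
t: 29.95
eef_pos: [0.6035, 0.3349, 0.2865]
ee_rot: [0.383, 0.924, 0.0, 0.0]
wrist_force: [-0.0, 0.6, -0.2]
width: 0.0936
```

```bash
python3 snap.py w21
python3 - <<'E'
from h import *
go(.433,-.281,.16,135,zg=True)
E
```

```text
from [0.603  0.3347 0.2849] psi 134.92 tiltz [-1.5e-03 -6.0e-04 -1.0e+00] shift tool [-0.1918 -0.2746 -0.0048] f [-1.  -0.1 -0.6] w 0.0938 t 30.0 q [ 0.34  0.35  1.46 -0.    1.33 -0.44]
turn z tool rad 0.304
 if turned first, shift [-0.2652 -0.2046 -0.0051]
from [0.6029 0.3347 0.2069] psi 134.92 tiltz [-1.5e-03 -6.0e-04 -1.0e+00] shift tool [-0.316  -0.555   0.0475] f [-1.  -0.1 -0.6] w 0.0938 t 30.0 q [ 0.34  0.35  1.46 -0.    1.33 -0.44]
turn z tool rad -0.0014
 if turned first, shift [-0.3152 -0.5555  0.0469]
```

View pics/w21.png

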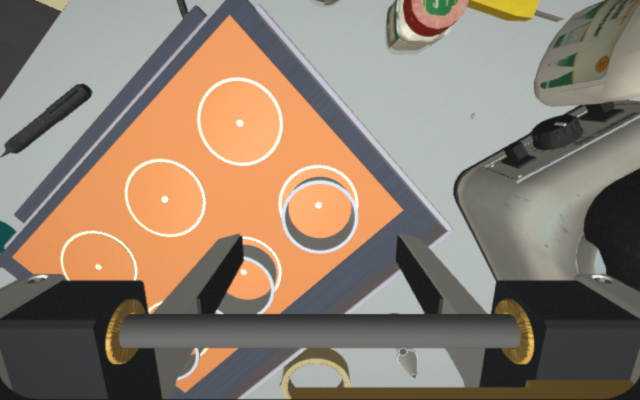

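Emit:
drive_tool(plan=[[[0, 0, 0, -0.0095, -0.0167, 0, 0.094], [0, 0, 0, -0.019, -0.0333, 0, 0.094], [0, 0, 0, -0.0237, -0.0417, 0, 0.094], [0, 0, 0, -0.0237, -0.0417, 0, 0.094], [0, 0, 0, -0.0237, -0.0417, 0, 0.094], [0, 0, 0, -0.0237, -0.0417, 0, 0.094], [0, 0, 0, -0.0237, -0.0417, 0, 0.094], [0, 0, 0, -0.0237, -0.0417, 0, 0.094], [0, 0, 0, -0.0237, -0.0417, 0, 0.094], [0, 0, 0, -0.0237, -0.0417, 0, 0.094], [0, 0, 0, -0.0237, -0.0417, 0, 0.094], [0, 0, 0, -0.0237, -0.0417, 0, 0.094], [0, 0, 0, -0.0221, -0.0389, 0.02, 0.094], [0, 0, 0, -0.0158, -0.0278, 0.03, 0.094], [0, 0, 0, -0.0095, -0.0167, 0.03, 0.094], [0, 0, 0, -0.003, -0.0055, 0.02, 0.094], [0, 0, 0, 0, 0, 0.01, 0.094], [0, 0, 0, 0, 0, 0, 0.094], [0, 0, 0, 0, 0, 0, 0.094]]])

```text
t: 31.9
eef_pos: [0.4332, -0.2808, 0.1762]
ee_rot: [0.383, 0.924, 0.0, -0.0]
wrist_force: [-0.0, -0.3, 0.3]
width: 0.0936
```

```bash
python3 snap.py w22
python3 - <<'E'
from h import *
go(.433,-.281,.025,135,zg=True)
E
```

```text
from [ 0.4335 -0.281   0.1769] psi 134.98 tiltz [ 9.e-04 -9.e-04 -1.e+00] shift tool [ 0.1241  0.2803 -0.1133] f [-0.1 -0.4  0.4] w 0.0944 t 31.95 q [-0.79  0.09  1.98  0.    1.07 -1.58]
turn z tool rad 0.3051
 if turned first, shift [ 0.2027  0.2301 -0.1131]
from [ 0.4336 -0.2811  0.0989] psi 134.98 tiltz [ 9.e-04 -9.e-04 -1.e+00] shift tool [ 0.0006 -0.0004  0.0739] f [-0.1 -0.4  0.4] w 0.0944 t 31.95 q [-0.79  0.09  1.98  0.    1.07 -1.58]
turn z tool rad -0.0003
 if turned first, shift [ 0.0005 -0.0004  0.0739]
```

View pics/w22.png

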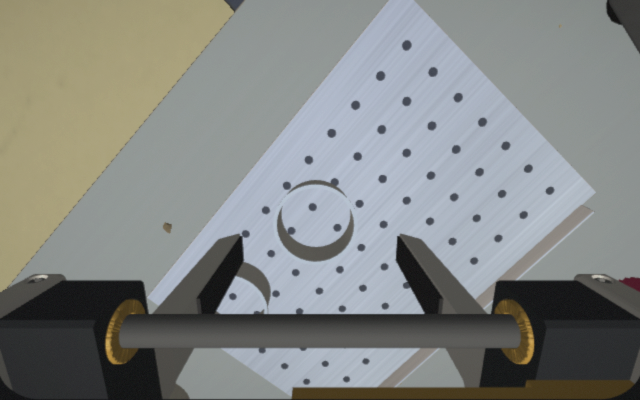

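Run:
```python
from h import *
m=np.load("w22.npy",allow_pickle=True)[0]
print(pix2w(m,315.5,223.5,.033),"E",pix2w(m,236,296,.033))
```

```text
[ 0.4311022  -0.28143523  0.033     ] E [ 0.42910757 -0.37009195  0.033     ]
```

Emit:
drive_tool(plan=[[[0, 0, 0, 0.001, -0.0015, 0.03, 0.094], [0, 0, 0, 0, 0, 0.025, 0.094], [0, 0, 0, 0, 0, 0.013, 0.094], [0, 0, 0, 0, 0, 0.005, 0.094], [0, 0, 0, 0, 0, 0.001, 0.094], [0, 0, 0, 0, 0, 0, 0.07], [0, 0, 0, 0, 0, 0, 0.05], [0, 0, 0, 0, 0, 0, 0.04], [0, 0, 0, 0, 0, 0, 0.04], [0, 0, 0, 0, 0, 0, 0.04]]])

```text
t: 32.95
eef_pos: [0.4313, -0.2819, 0.1025]
ee_rot: [0.383, 0.924, -0.0, 0.0]
wrist_force: [-1.0, 0.6, 2.4]
width: 0.0612
```

```bash
python3 snap.py w23
python3 - <<'E'
from h import *
go(.4958,.139,.21,135,zg=True)
E
```

```text
from [ 0.4313 -0.2819  0.1025] psi 134.92 tiltz [ 2.e-04 -7.e-04 -1.e+00] shift tool [ 0.1235  0.2824 -0.1877] f [-1.7 -0.7  3.1] w 0.0611 t 33.0 q [-0.8   0.22  2.   -0.    0.92 -1.58]
turn z tool rad 0.3041
 if turned first, shift [ 0.2025  0.2325 -0.1875]
from [ 0.4313 -0.282   0.0245] psi 134.92 tiltz [ 2.e-04 -7.e-04 -1.e+00] shift tool [ 0.2524  0.3429 -0.1858] f [-1.7 -0.7  3.1] w 0.0611 t 33.0 q [-0.8   0.22  2.   -0.    0.92 -1.58]
turn z tool rad -0.0013
 if turned first, shift [ 0.2521  0.3433 -0.1855]
```

View pics/w23.png

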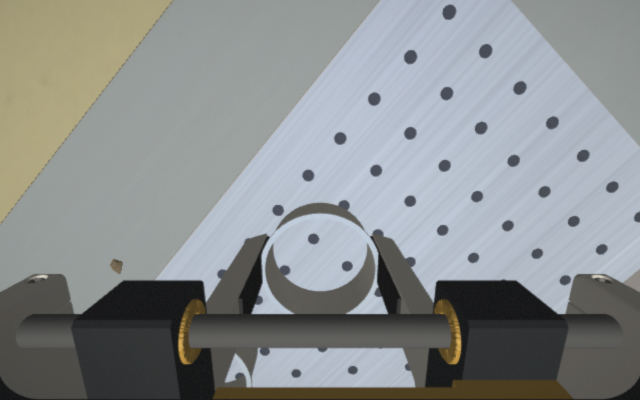

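Emit:
drive_tool(plan=[[[0, 0, 0, 0, 0, -0.03, 0.04], [0, 0, 0, 0, 0, -0.05, 0.04], [0, 0, 0, 0, 0, -0.05, 0.04], [0, 0, 0, 0.0076, 0.0103, -0.036, 0.04], [0, 0, 0, 0.0176, 0.024, -0.02, 0.04], [0, 0, 0, 0.0252, 0.0343, 0, 0.04], [0, 0, 0, 0.0277, 0.0377, 0, 0.04], [0, 0, 0, 0.0277, 0.0377, 0, 0.04], [0, 0, 0, 0.0277, 0.0377, 0, 0.04], [0, 0, 0, 0.0277, 0.0377, 0, 0.04], [0, 0, 0, 0.0277, 0.0377, 0, 0.04], [0, 0, 0, 0.0252, 0.0343, 0, 0.04], [0, 0, 0, 0.0202, 0.0274, 0, 0.04], [0, 0, 0, 0.0126, 0.0172, 0, 0.04], [0, 0, 0, 0.005, 0.007, 0, 0.04], [0, 0, 0, 0, 0, 0, 0.04], [0, 0, 0, 0, 0, 0, 0.04]]])

```text
t: 34.7
eef_pos: [0.496, 0.1382, 0.2878]
ee_rot: [0.384, 0.923, -0.0, -0.0]
wrist_force: [0.8, 0.1, -1.3]
width: 0.0608
```

Run:
```python
from h import *
go(.4955,.139,.1105,135,zg=True)
```

```text
from [0.496  0.1382 0.2098] psi 134.89 tiltz [-6.e-04 -4.e-04 -1.e+00] shift tool [0.0009 0.0003 0.0993] f [ 0.8  0.1 -1.3] w 0.0608 t 34.7 q [ 0.05 -0.06  1.91 -0.    1.29 -0.73]
turn z tool rad -0.002
 if turned first, shift [0.0009 0.0002 0.0993]
```

Emit:
drive_tool(plan=[[[0, 0, 0, 0.0005, 0, 0.02, 0.04], [0, 0, 0, 0, 0, 0.03, 0.04], [0, 0, 0, 0, 0, 0.022, 0.04], [0, 0, 0, 0, 0, 0.013, 0.04], [0, 0, 0, 0, 0, 0.007, 0.04], [0, 0, 0, 0, 0, 0.005, 0.04], [0, 0, 0, 0, 0, 0.002, 0.04], [0, 0, 0, 0, 0, 0, 0.04], [0, 0, 0, 0, 0, 0, 0.04]]])

```text
t: 35.6
eef_pos: [0.4963, 0.1393, 0.1898]
ee_rot: [0.383, 0.924, 0.0, 0.001]
wrist_force: [-0.8, 0.3, -1.2]
width: 0.061
```

```bash
python3 snap.py w24
python3 - <<'E'
from h import *
go(.4955,.139,.1095,135,zg=True)
E
```

```text
from [0.4962 0.1394 0.1898] psi 134.93 tiltz [ 1.4e-03  1.0e-04 -1.0e+00] shift tool [-0.1289 -0.061  -0.1002] f [-0.5 -0.1 -1.7] w 0.0611 t 35.65 q [ 0.05  0.07  1.98  0.    1.09 -0.73]
turn z tool rad 0.3042
 if turned first, shift [-0.1412 -0.0197 -0.1002]
from [0.4963 0.1394 0.1118] psi 134.93 tiltz [ 1.4e-03  1.0e-04 -1.0e+00] shift tool [ 0.0003 -0.0009  0.0023] f [-0.5 -0.1 -1.7] w 0.0611 t 35.65 q [ 0.05  0.07  1.98  0.    1.09 -0.73]
turn z tool rad -0.0013
 if turned first, shift [ 0.0003 -0.0009  0.0023]
```

View pics/w24.png

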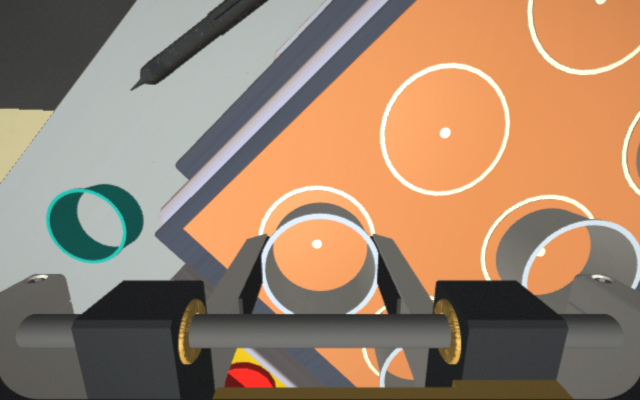

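Emit:
drive_tool(plan=[[[0, 0, 0, 0, -0.001, 0.002, 0.04], [0, 0, 0, 0, 0, 0.001, 0.04], [0, 0, 0, 0, 0, 0, 0.094], [0, 0, 0, 0, 0, 0, 0.094], [0, 0, 0, 0, 0, 0, 0.094], [0, 0, 0, 0, 0, 0, 0.094], [0, 0, 0, 0, 0, -0.015, 0.094], [0, 0, 0, 0, 0, -0.03, 0.094], [0, 0, 0, 0, 0, -0.03, 0.094], [0, 0, 0, 0, 0, -0.025, 0.094], [0, 0, 0, 0, 0, 0, 0.094], [0, 0, 0, 0, 0, 0, 0.094]]])

```text
t: 36.85
eef_pos: [0.495, 0.1386, 0.2858]
ee_rot: [0.383, 0.924, 0.0, 0.0]
wrist_force: [-0.3, 0.3, -0.3]
width: 0.0942
```

```bash
python3 snap.py w25
python3 - <<'E'
from h import *
go(.4345,-.380,.15,135,zg=True)
E
```

```text
from [0.4945 0.1385 0.2847] psi 134.92 tiltz [-2.e-03 -1.e-04 -1.e+00] shift tool [-0.1295 -0.0593 -0.0054] f [-0.1 -0.2 -0.1] w 0.094 t 36.9 q [ 0.05 -0.06  1.92  0.    1.28 -0.73]
turn z tool rad 0.304
 if turned first, shift [-0.1413 -0.0178 -0.0053]
from [0.4944 0.1385 0.2067] psi 134.92 tiltz [-2.e-03 -1.e-04 -1.e+00] shift tool [-0.325  -0.4085  0.0568] f [-0.1 -0.2 -0.1] w 0.094 t 36.9 q [ 0.05 -0.06  1.92  0.    1.28 -0.73]
turn z tool rad -0.0014
 if turned first, shift [-0.3243 -0.409   0.0567]
```

View pics/w25.png

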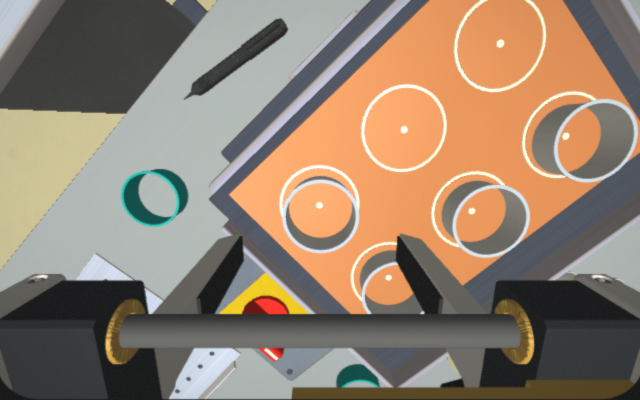

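Emit:
drive_tool(plan=[[[0, 0, 0, -0.0097, -0.0123, 0, 0.094], [0, 0, 0, -0.0195, -0.0245, 0, 0.094], [0, 0, 0, -0.0292, -0.0368, 0, 0.094], [0, 0, 0, -0.0292, -0.0368, 0, 0.094], [0, 0, 0, -0.0292, -0.0368, 0, 0.094], [0, 0, 0, -0.0292, -0.0368, 0, 0.094], [0, 0, 0, -0.0292, -0.0368, 0, 0.094], [0, 0, 0, -0.0292, -0.0368, 0, 0.094], [0, 0, 0, -0.0292, -0.0368, 0, 0.094], [0, 0, 0, -0.0292, -0.0368, 0, 0.094], [0, 0, 0, -0.026, -0.0327, 0.02, 0.094], [0, 0, 0, -0.0195, -0.0245, 0.03, 0.094], [0, 0, 0, -0.0114, -0.0143, 0.03, 0.094], [0, 0, 0, -0.005, -0.006, 0.025, 0.094], [0, 0, 0, 0, 0, 0.01, 0.094], [0, 0, 0, 0, 0, 0, 0.094], [0, 0, 0, 0, 0, 0, 0.094]]])

```text
t: 38.6
eef_pos: [0.4353, -0.3794, 0.1713]
ee_rot: [0.383, 0.924, 0.0, 0.0]
wrist_force: [0.4, -0.7, -0.1]
width: 0.0939
```

```bash
python3 snap.py w26
python3 - <<'E'
from h import *
go(.4345,-.380,.0245,135,zg=True)
E
```

```text
from [ 0.4356 -0.3798  0.1721] psi 134.97 tiltz [ 0.001  -0.0012 -1.    ] shift tool [ 0.1954  0.3486 -0.1182] f [-0.6  0.1 -0. ] w 0.094 t 38.65 q [-0.91  0.23  1.83  0.    1.08 -1.7 ]
turn z tool rad 0.3048
 if turned first, shift [ 0.2912  0.2738 -0.1179]
from [ 0.4356 -0.3798  0.0941] psi 134.97 tiltz [ 0.001  -0.0012 -1.    ] shift tool [ 0.0008 -0.0009  0.0696] f [-0.6  0.1 -0. ] w 0.094 t 38.65 q [-0.91  0.23  1.83  0.    1.08 -1.7 ]
turn z tool rad -0.0006
 if turned first, shift [ 0.0007 -0.0009  0.0696]
```

View pics/w26.png

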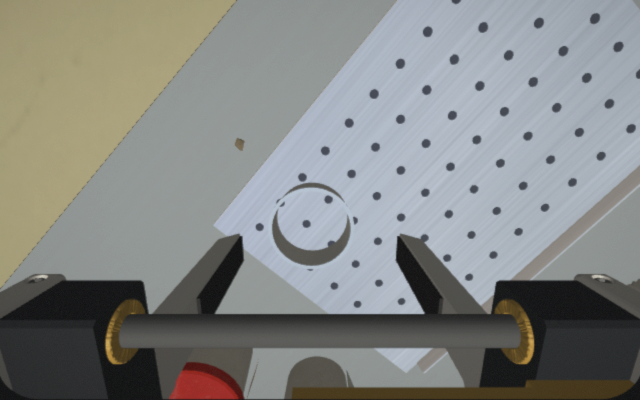

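Run:
```python
from h import *
m=np.load("w26.npy",allow_pickle=True)[0]
c=pix2w(m,311.5,227.5,.033); print(c)
go(c[0],c[1],.0245,135,zg=True)
```

```text
[ 0.43220243 -0.38323535  0.033     ]
from [ 0.4356 -0.3798  0.0941] psi 134.97 tiltz [ 0.001  -0.0012 -1.    ] shift tool [ 0.0002 -0.0048  0.0696] f [-0.6  0.1 -0. ] w 0.094 t 38.65 q [-0.91  0.23  1.83  0.    1.08 -1.7 ]
turn z tool rad -0.0006
 if turned first, shift [ 0.     -0.0048  0.0696]
```

Emit:
drive_tool(plan=[[[0, 0, 0, 0, -0.0045, 0.03, 0.094], [0, 0, 0, 0, 0, 0.022, 0.094], [0, 0, 0, 0, 0, 0.012, 0.094], [0, 0, 0, 0, 0, 0.005, 0.094], [0, 0, 0, 0, 0, 0.001, 0.094], [0, 0, 0, 0, 0, 0, 0.07], [0, 0, 0, 0, 0, 0, 0.05], [0, 0, 0, 0, 0, 0, 0.04], [0, 0, 0, 0, 0, 0, 0.04], [0, 0, 0, 0, 0, 0, 0.04]]])

```text
t: 39.65
eef_pos: [0.4319, -0.3834, 0.1015]
ee_rot: [0.383, 0.924, -0.0, 0.0]
wrist_force: [-0.4, 1.1, 2.6]
width: 0.0604
```

```bash
python3 snap.py w27
python3 - <<'E'
from h import *
go(.5,.239,.21,135,zg=True)
E
```

```text
from [ 0.4319 -0.3834  0.1015] psi 134.92 tiltz [ 2.e-04 -7.e-04 -1.e+00] shift tool [ 0.1957  0.3536 -0.1887] f [-0.5  0.1  2.9] w 0.0603 t 39.7 q [-0.92  0.34  1.85 -0.    0.95 -1.71]
turn z tool rad 0.3041
 if turned first, shift [ 0.2928  0.2788 -0.1885]
from [ 0.4319 -0.3835  0.0235] psi 134.92 tiltz [ 2.e-04 -7.e-04 -1.e+00] shift tool [ 0.3925  0.4877 -0.1869] f [-0.5  0.1  2.9] w 0.0603 t 39.7 q [-0.92  0.34  1.85 -0.    0.95 -1.71]
turn z tool rad -0.0013
 if turned first, shift [ 0.392   0.4883 -0.1865]
```

View pics/w27.png

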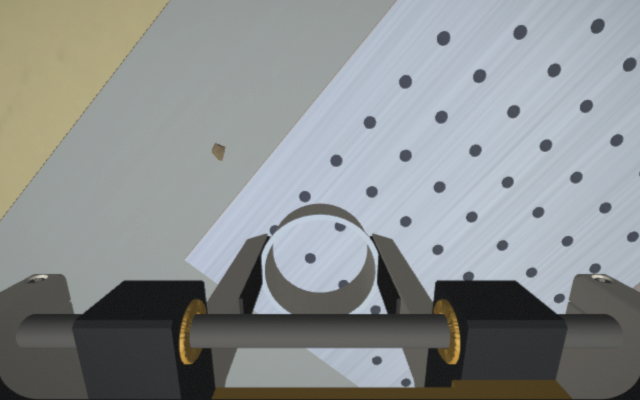

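Emit:
drive_tool(plan=[[[0, 0, 0, 0, 0, -0.03, 0.04], [0, 0, 0, 0, 0, -0.05, 0.04], [0, 0, 0, 0.0098, 0.0122, -0.05, 0.04], [0, 0, 0, 0.0196, 0.0244, -0.036, 0.04], [0, 0, 0, 0.0306, 0.0381, -0.02, 0.04], [0, 0, 0, 0.0306, 0.0381, 0, 0.04], [0, 0, 0, 0.0306, 0.0381, 0, 0.04], [0, 0, 0, 0.0306, 0.0381, 0, 0.04], [0, 0, 0, 0.0306, 0.0381, 0, 0.04], [0, 0, 0, 0.0306, 0.0381, 0, 0.04], [0, 0, 0, 0.0306, 0.0381, 0, 0.04], [0, 0, 0, 0.0306, 0.0381, 0, 0.04], [0, 0, 0, 0.0306, 0.0381, 0, 0.04], [0, 0, 0, 0.0274, 0.0342, 0, 0.04], [0, 0, 0, 0.0235, 0.0293, 0, 0.04], [0, 0, 0, 0.0176, 0.022, 0, 0.04], [0, 0, 0, 0.0118, 0.0146, 0, 0.04], [0, 0, 0, 0.007, 0.009, 0, 0.04], [0, 0, 0, 0, 0, 0, 0.04], [0, 0, 0, 0, 0, 0, 0.04]]])

```text
t: 41.7
eef_pos: [0.5005, 0.2357, 0.2834]
ee_rot: [0.383, 0.924, -0.0, -0.0]
wrist_force: [-0.1, -0.1, -1.0]
width: 0.0605
```

Run:
```python
from h import *
go(.4998,.239,.1095,135,zg=True)
```

```text
from [0.5004 0.2357 0.2054] psi 134.91 tiltz [-5.e-04 -4.e-04 -1.e+00] shift tool [0.0028 0.002  0.0959] f [-0.1 -0.1 -1. ] w 0.0605 t 41.7 q [ 0.24  0.04  1.82 -0.    1.28 -0.55]
turn z tool rad -0.0016
 if turned first, shift [0.0028 0.0019 0.0959]
```

Emit:
drive_tool(plan=[[[0, 0, 0, 0.0025, 0.001, 0.02, 0.04], [0, 0, 0, 0, 0, 0.03, 0.04], [0, 0, 0, 0, 0, 0.02, 0.04], [0, 0, 0, 0, 0, 0.012, 0.04], [0, 0, 0, 0, 0, 0.007, 0.04], [0, 0, 0, 0, 0, 0.004, 0.04], [0, 0, 0, 0, 0, 0.002, 0.04], [0, 0, 0, 0, 0, 0, 0.04], [0, 0, 0, 0, 0, 0, 0.04]]])

```text
t: 42.6
eef_pos: [0.4999, 0.2389, 0.1895]
ee_rot: [0.383, 0.924, 0.0, 0.001]
wrist_force: [0.6, -0.5, -0.1]
width: 0.0608
```

```bash
python3 snap.py w28
python3 - <<'E'
from h import *
go(.4998,.239,.1085,135,zg=True)
E
```

```text
from [0.4998 0.2388 0.1894] psi 134.92 tiltz [ 1.2e-03  3.0e-04 -1.0e+00] shift tool [-0.1968 -0.1338 -0.1006] f [-0.8  0.5 -0.7] w 0.0604 t 42.65 q [ 0.24  0.15  1.88 -0.    1.1  -0.54]
turn z tool rad 0.3041
 if turned first, shift [-0.2278 -0.0688 -0.1006]
from [0.4999 0.2389 0.1114] psi 134.92 tiltz [ 1.2e-03  3.0e-04 -1.0e+00] shift tool [ 0.0002 -0.      0.0029] f [-0.8  0.5 -0.7] w 0.0604 t 42.65 q [ 0.24  0.15  1.88 -0.    1.1  -0.54]
turn z tool rad -0.0013
 if turned first, shift [ 0.0002 -0.      0.0029]
```

View pics/w28.png

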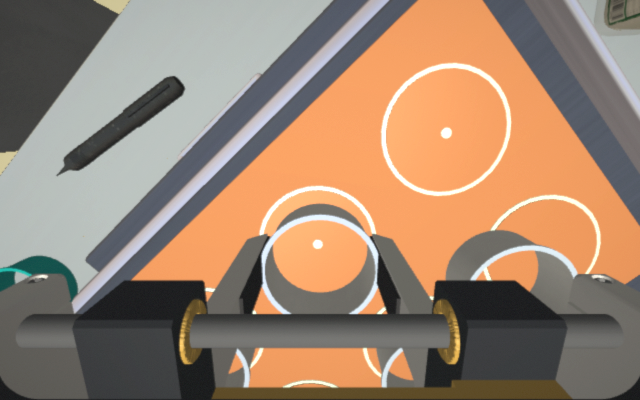

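Emit:
drive_tool(plan=[[[0, 0, 0, 0, 0, 0.002, 0.04], [0, 0, 0, 0, 0, 0.0015, 0.04], [0, 0, 0, 0, 0, 0, 0.094], [0, 0, 0, 0, 0, 0, 0.094], [0, 0, 0, 0, 0, 0, 0.094], [0, 0, 0, 0, 0, 0, 0.094], [0, 0, 0, 0, 0, -0.015, 0.094], [0, 0, 0, 0, 0, -0.03, 0.094], [0, 0, 0, 0, 0, -0.03, 0.094], [0, 0, 0, 0, 0, -0.025, 0.094], [0, 0, 0, 0, 0, 0, 0.094], [0, 0, 0, 0, 0, 0, 0.094]]])

```text
t: 43.85
eef_pos: [0.4994, 0.2387, 0.2856]
ee_rot: [0.383, 0.924, 0.0, 0.0]
wrist_force: [0.2, -0.9, -0.1]
width: 0.0942
```

```bash
python3 snap.py w29
python3 - <<'E'
from h import *
go(.604,.335,.18,135,zg=True)
i=cams.capture("top")[:,:,::-1]; cv2.imwrite("pics/top3.png",i); crop(i,195,335,145,245,5.7,"top3a")
E
```

```text
from [0.4989 0.2386 0.2844] psi 134.92 tiltz [-1.5e-03 -4.0e-04 -1.0e+00] shift tool [-0.1972 -0.133  -0.0056] f [ 0.3  0.1 -0.5] w 0.0944 t 43.9 q [ 0.24  0.04  1.82 -0.    1.28 -0.54]
turn z tool rad 0.3041
 if turned first, shift [-0.228  -0.0679 -0.0056]
from [0.4988 0.2385 0.2064] psi 134.92 tiltz [-1.5e-03 -4.0e-04 -1.0e+00] shift tool [-0.006   0.1426  0.0262] f [ 0.3  0.1 -0.5] w 0.0944 t 43.9 q [ 0.24  0.04  1.82 -0.    1.28 -0.54]
turn z tool rad -0.0014
 if turned first, shift [-0.0062  0.1426  0.0264]
```

View pics/w29.png

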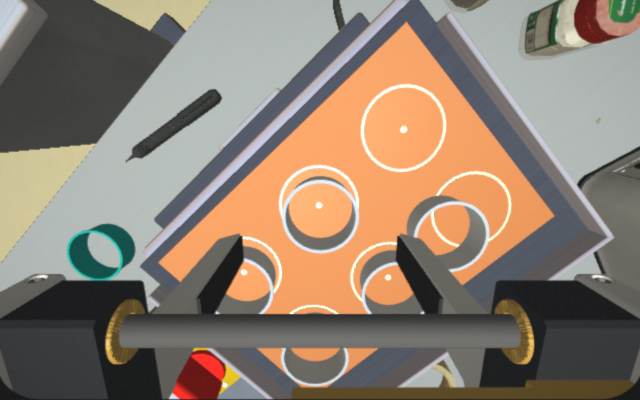

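View pics/top3a.png

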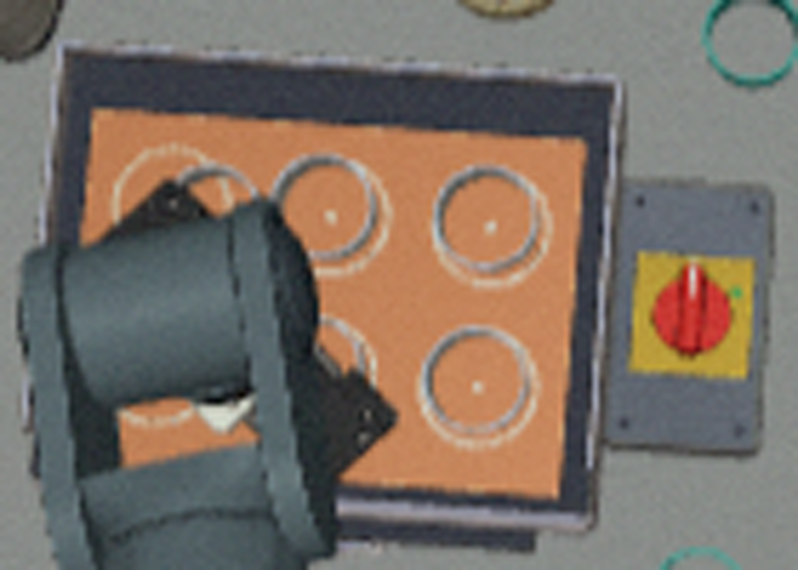

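Run:
```python
from h import *
m=np.load("w29.npy",allow_pickle=True)[0]
i=cv2.imread("pics/w29.png"); 
for n,p in(("K",(450.5,234)),("BM?",(391,278))): print(n,pix2w(m,*p,.118))
j=i.copy()
for c in((.593,.303),(.600,.235)):
  P=np.array([w2pix(m,[c[0]+.031*np.cos(t),c[1]+.031*np.sin(t),.118]) for t in np.linspace(0,6.3,60)]); cv2.polylines(j,[(P*16).astype(int)],True,(255,0,0),1,shift=4)
cv2.imwrite("pics/w29a.png",cv2.resize(j[160:320,340:530],None,fx=4,fy=3.7))
```

```text
K [0.59000508 0.30593061 0.118     ]
BM? [0.58513523 0.24322139 0.118     ]
```

View pics/w29a.png

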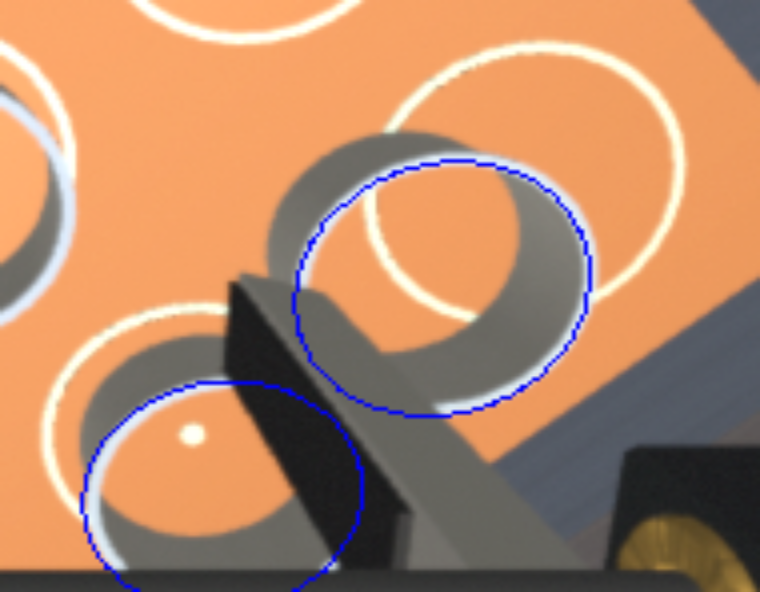

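Emit:
drive_tool(plan=[[[0, 0, 0, -0.003, 0.017, 0, 0.094], [0, 0, 0, -0.006, 0.035, 0, 0.094], [0, 0, 0, -0.006, 0.035, 0, 0.094], [0, 0, 0, -0.003, 0.018, 0.01, 0.094], [0, 0, 0, -0.0015, 0.007, 0.01, 0.094], [0, 0, 0, 0, 0, 0, 0.094], [0, 0, 0, 0, 0, 0, 0.094]]])

```text
t: 44.65
eef_pos: [0.5916, 0.3035, 0.2638]
ee_rot: [0.383, 0.924, -0.001, -0.001]
wrist_force: [0.5, -0.4, -0.5]
width: 0.0941
```

```bash
python3 snap.py w30
python3 - <<'E'
from h import *
go(.592,.304,.11,135,zg=True)
E
```

```text
from [0.5918 0.3036 0.2647] psi 134.91 tiltz [-1.4e-03 -5.0e-04 -1.0e+00] shift tool [-0.1777 -0.2447 -0.025 ] f [0.1 0.3 1. ] w 0.0939 t 44.7 q [ 0.3   0.31  1.55 -0.    1.28 -0.48]
turn z tool rad 0.3039
 if turned first, shift [-0.2427 -0.1803 -0.0253]
from [0.5917 0.3035 0.1867] psi 134.91 tiltz [-1.4e-03 -5.0e-04 -1.0e+00] shift tool [0.0001 0.0007 0.0767] f [0.1 0.3 1. ] w 0.0939 t 44.7 q [ 0.3   0.31  1.55 -0.    1.28 -0.48]
turn z tool rad -0.0016
 if turned first, shift [0.0001 0.0006 0.0767]
```

View pics/w30.png

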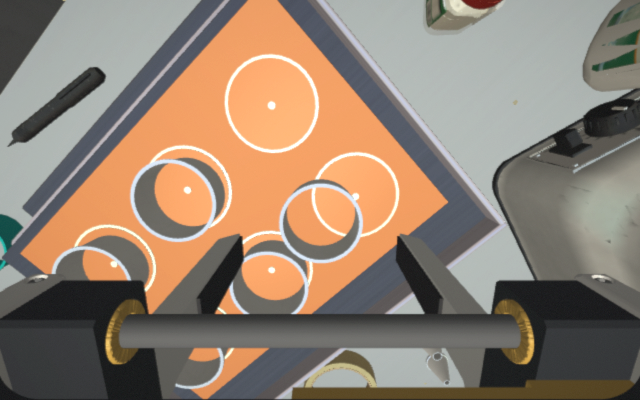

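Run:
```python
from h import *
m=np.load("w30.npy",allow_pickle=True)[0]
for p in((320.5,223),(269,281),(173,200)): print(pix2w(m,*p,.118))
for c in((.5917+.050*-.707*1.06,.3035-.05*.707*1.06,.095),): print(w2pix(m,c))
```

```text
[0.59209301 0.30504233 0.118     ]
[0.59744842 0.24125737 0.118     ]
[0.50127397 0.23976225 0.118     ]
[255.30840438 215.34298383]
```

Emit:
drive_tool(plan=[[[0, 0, 0, 0.0005, 0.001, 0.025, 0.094], [0, 0, 0, 0, 0, 0.025, 0.094], [0, 0, 0, 0, 0, 0.015, 0.094], [0, 0, 0, 0, 0, 0.008, 0.094], [0, 0, 0, 0, 0, 0.003, 0.094], [0, 0, 0, 0, 0, 0, 0.07], [0, 0, 0, 0, 0, 0, 0.05], [0, 0, 0, 0, 0, 0, 0.04], [0, 0, 0, 0, 0, 0, 0.04], [0, 0, 0, 0, 0, 0, 0.04]]])

```text
t: 45.7
eef_pos: [0.593, 0.305, 0.1898]
ee_rot: [0.383, 0.924, -0.0, 0.0]
wrist_force: [-0.9, -1.4, 2.9]
width: 0.06
```

```bash
python3 snap.py w31
python3 - <<'E'
from h import *
go(.604,.335,.15,135,zg=True)
E
```

```text
from [0.593  0.305  0.1898] psi 134.92 tiltz [ 2.e-04 -2.e-04 -1.e+00] shift tool [-0.1778 -0.2466 -0.1001] f [-2.1 -1.1  3.1] w 0.0605 t 45.75 q [ 0.31  0.4   1.58 -0.    1.16 -0.48]
turn z tool rad 0.3041
 if turned first, shift [-0.2435 -0.182  -0.1002]
from [0.5931 0.305  0.1118] psi 134.92 tiltz [ 2.e-04 -2.e-04 -1.e+00] shift tool [ 0.0135  0.0289 -0.0382] f [-2.1 -1.1  3.1] w 0.0605 t 45.75 q [ 0.31  0.4   1.58 -0.    1.16 -0.48]
turn z tool rad -0.0013
 if turned first, shift [ 0.0135  0.029  -0.0382]
```

View pics/w31.png

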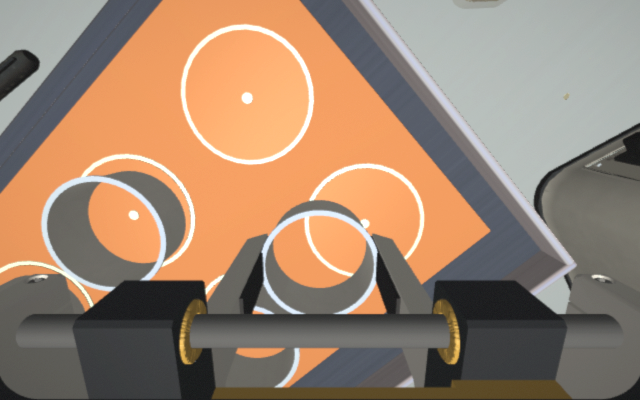

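Emit:
drive_tool(plan=[[[0, 0, 0, 0, 0, -0.015, 0.04], [0, 0, 0, 0, 0, -0.02, 0.04], [0, 0, 0, 0.006, 0.013, -0.005, 0.04], [0, 0, 0, 0.0075, 0.0155, 0, 0.04], [0, 0, 0, 0, 0, 0, 0.04], [0, 0, 0, 0, 0, 0.015, 0.04], [0, 0, 0, 0, 0, 0.015, 0.04], [0, 0, 0, 0, 0, 0.006, 0.04], [0, 0, 0, 0, 0, 0, 0.04], [0, 0, 0, 0, 0, 0, 0.04]]])

```text
t: 46.75
eef_pos: [0.6034, 0.3343, 0.1924]
ee_rot: [0.384, 0.924, -0.0, -0.0]
wrist_force: [0.2, -0.1, -0.7]
width: 0.0604
```

Run:
```python
from h import *
go(.604,.335,.1118,135,zg=True)
```

```text
from [0.6033 0.3343 0.1144] psi 134.9 tiltz [-1.e-03 -3.e-04 -1.e+00] shift tool [-0.      0.001   0.0026] f [ 0.2 -0.1 -0.7] w 0.0604 t 46.75 q [ 0.34  0.44  1.52  0.    1.18 -0.44]
turn z tool rad -0.0018
 if turned first, shift [-0.      0.001   0.0026]
```

Emit:
drive_tool(plan=[[[0, 0, 0, 0, 0.0005, 0.002, 0.04], [0, 0, 0, 0, 0, 0.001, 0.04], [0, 0, 0, 0, 0, 0, 0.094], [0, 0, 0, 0, 0, 0, 0.094], [0, 0, 0, 0, 0, 0, 0.094], [0, 0, 0, 0, 0, 0, 0.094], [0, 0, 0, 0, 0, -0.015, 0.094], [0, 0, 0, 0, 0, -0.03, 0.094], [0, 0, 0, 0, 0, -0.03, 0.094], [0, 0, 0, 0, 0, -0.025, 0.094], [0, 0, 0, 0, 0, 0, 0.094], [0, 0, 0, 0, 0, 0, 0.094]]])

```text
t: 47.95
eef_pos: [0.604, 0.3351, 0.2908]
ee_rot: [0.383, 0.924, 0.0, 0.0]
wrist_force: [-0.9, 0.7, 0.2]
width: 0.0936
```

```bash
python3 snap.py w32
python3 - <<'E'
from h import *
go(.545,.0,.22,135,zg=True)
E
```

```text
from [0.6035 0.3349 0.2891] psi 134.92 tiltz [-1.5e-03 -6.0e-04 -1.0e+00] shift tool [-0.1916 -0.275  -0.0006] f [ 0.1  0.2 -0.1] w 0.0941 t 48.0 q [ 0.34  0.35  1.46 -0.    1.34 -0.44]
turn z tool rad 0.304
 if turned first, shift [-0.2652 -0.2051 -0.0009]
from [0.6034 0.3349 0.2111] psi 134.92 tiltz [-1.5e-03 -6.0e-04 -1.0e+00] shift tool [-0.1959 -0.2778 -0.0086] f [ 0.1  0.2 -0.1] w 0.0941 t 48.0 q [ 0.34  0.35  1.46 -0.    1.34 -0.44]
turn z tool rad -0.0015
 if turned first, shift [-0.1955 -0.278  -0.0089]
```

View pics/w32.png

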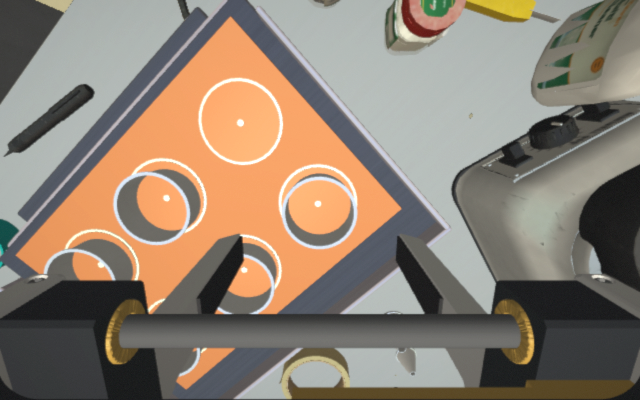

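Emit:
drive_tool(plan=[[[0, 0, 0, -0.0094, -0.0136, 0, 0.094], [0, 0, 0, -0.0188, -0.0272, 0, 0.094], [0, 0, 0, -0.0245, -0.0353, 0, 0.094], [0, 0, 0, -0.0264, -0.038, 0, 0.094], [0, 0, 0, -0.0264, -0.038, 0, 0.08], [0, 0, 0, -0.0264, -0.038, 0, 0.06], [0, 0, 0, -0.0245, -0.0353, 0, 0.05], [0, 0, 0, -0.0188, -0.0272, 0, 0.05], [0, 0, 0, -0.0094, -0.0136, 0, 0.05], [0, 0, 0, -0.004, -0.005, 0, 0.05], [0, 0, -0.1485, 0, 0, 0, 0.05], [0, 0, -0.1485, 0, 0, 0, 0.05], [0, 0, -0.1485, 0, 0, 0, 0.05], [0, 0, -0.1485, 0, 0, 0, 0.05], [0, 0, -0.1485, 0, 0, 0, 0.05], [0, 0, 0, 0, 0, 0, 0.05], [0, 0, 0, 0, 0, 0, 0.05]]])

```text
t: 49.7
eef_pos: [0.5447, 0.0103, 0.2895]
ee_rot: [0.023, 1.0, 0.0, -0.001]
wrist_force: [0.2, -0.5, 1.3]
width: 0.0502
```

```bash
python3 snap.py w33
python3 - <<'E'
from h import *
go(.5445,.0095,.097,177.5,zg=True)
i=cams.capture("top")[:,:,::-1]; cv2.imwrite("pics/top4.png",i); crop(i,190,400,120,245,3.8,"top4a")
E
```

```text
from [0.5448 0.0103 0.2897] psi 177.33 tiltz [-9.e-04  2.e-04 -1.e+00] shift tool [ 0.0005 -0.0053 -0.0003] f [0.9 1.1 0.3] w 0.0501 t 49.75 q [-0.19  0.01  1.84  0.    1.29 -1.71]
turn z tool rad 1.0443
 if turned first, shift [-0.0043 -0.0031 -0.0003]
from [0.5447 0.0103 0.2117] psi 177.33 tiltz [-9.e-04  2.e-04 -1.e+00] shift tool [ 1.000e-04 -8.000e-04  1.147e-01] f [0.9 1.1 0.3] w 0.0501 t 49.75 q [-0.19  0.01  1.84  0.    1.29 -1.71]
turn z tool rad -0.0029
 if turned first, shift [ 0.0002 -0.0008  0.1147]
```

View pics/w33.png

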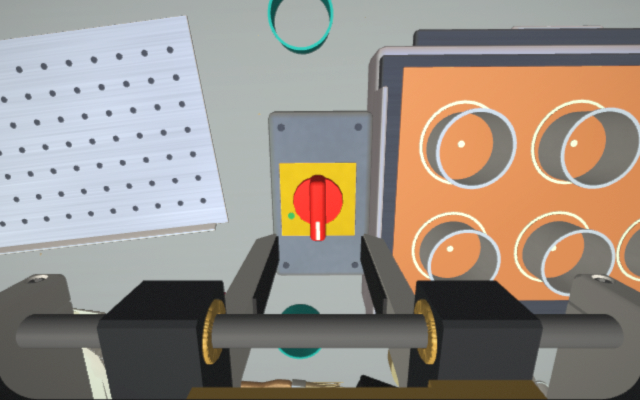

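View pics/top4a.png

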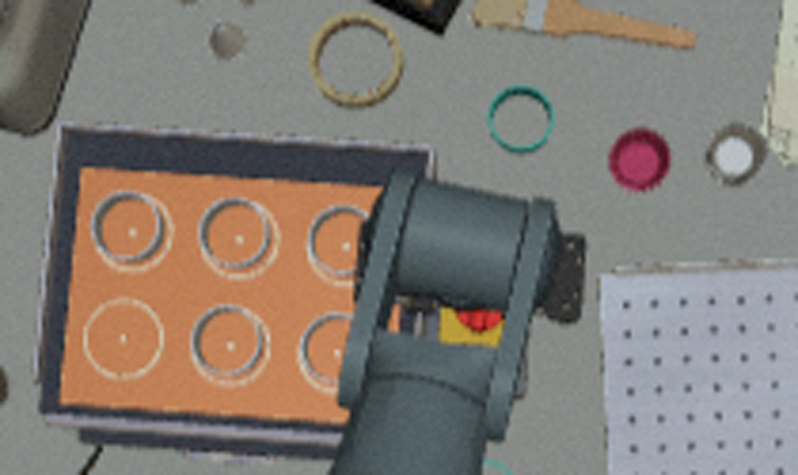

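Run:
```python
from h import *
m=cams.camera_model("top")
C=dict(BL=(.6045,.3347),BM=(.6002,.2348),BR=(.5959,.1349),FM=(.5003,.2391),FR=(.496,.1392))
for n,p,(x0,y0,f) in(("BL",(128,227.5),(190,120,3.8)),("BM",(235,233),(190,120,3.8)),("FM",(228,342.5),(190,120,3.8)),("BR",(486,218),(195,145,5.7)),("FR",(476,381),(195,145,5.7)),("BM",(324,208),(195,145,5.7))):
    w=pix2w(m,x0+(p[0]+.5)/f-.5,y0+(p[1]+.5)/f-.5,.118)[:2]; print(n,w.round(4),np.linalg.norm(w-C[n]).round(4))
print("pink",pix2w(m,190+640/3.8,120+160/3.8,.059),"white",pix2w(m,190+737/3.8,120+155/3.8,.072))
mw=np.load("w33.npy",allow_pickle=True)[0]
print("knob foot",pix2w(mw,318,202,.071),"top",pix2w(mw,318,209,.109))
```

```text
BL [0.6041 0.3318] 0.0029
BM [0.6014 0.2333] 0.0019
FM [0.5009 0.2353] 0.0038
BR [0.5972 0.1344] 0.0014
FR [0.4977 0.1368] 0.0029
BM [0.6009 0.2335] 0.0015
pink [ 0.68793458 -0.14041164  0.059     ] white [ 0.69231347 -0.23059878  0.072     ]
knob foot [0.54656112 0.00988901 0.071     ] top [0.54319041 0.01020017 0.109     ]
```

Emit:
drive_tool(plan=[[[0, 0, 0, 0, -0.0005, 0.02, 0.05], [0, 0, 0, 0, 0, 0.03, 0.05], [0, 0, 0, 0, 0, 0.03, 0.05], [0, 0, 0, 0, 0, 0.02, 0.05], [0, 0, 0, 0, 0, 0.015, 0.05], [0, 0, 0, 0, 0, 0, 0.05], [0, 0, 0, 0, 0, 0, 0.0], [0, 0, 0, 0, 0, 0, 0.0], [0, 0, 0, 0, 0, 0, 0.0], [0, 0, 0, 0, 0, 0, 0.0], [0, 0, 0, 0, 0, 0, 0.0], [0, 0, 0, 0, 0, 0, 0.0]]])

```text
t: 51.0
eef_pos: [0.5453, 0.0089, 0.1758]
ee_rot: [0.022, 1.0, -0.001, 0.0]
wrist_force: [-0.7, -4.7, 2.6]
width: 0.0139
```

Emit:
drive_tool(plan=[[[0, 0, 0.1, 0, 0, 0, 0.0], [0, 0, 0.12, 0, 0, 0, 0.0], [0, 0, 0.12, 0, 0, 0, 0.0], [0, 0, 0.12, 0, 0, 0, 0.0], [0, 0, 0.12, 0, 0, 0, 0.0], [0, 0, 0.12, 0, 0, 0, 0.0], [0, 0, 0.12, 0, 0, 0, 0.0], [0, 0, 0.12, 0, 0, 0, 0.0], [0, 0, 0.1, 0, 0, 0, 0.0], [0, 0, 0, 0, 0, 0, 0.0], [0, 0, 0, 0, 0, 0, 0.0]]])

```text
t: 52.1
eef_pos: [0.5449, 0.0081, 0.1758]
ee_rot: [0.516, 0.857, -0.002, 0.0]
wrist_force: [-2.8, -7.6, 4.1]
width: 0.0135
```

```bash
python3 snap.py w34
```

```text
from [0.5449 0.008  0.1758] psi 117.88 tiltz [-0.0013 -0.0036 -1.    ] shift tool [-0.0026 -0.0025 -0.1141] f [-3.8 -6.8  4.4] w 0.0137 t 52.15 q [-0.19  0.16  1.91 -0.    1.07 -0.68]
turn z tool rad 0.0067
 if turned first, shift [-0.0023 -0.0022 -0.1142]
```

View pics/w34.png

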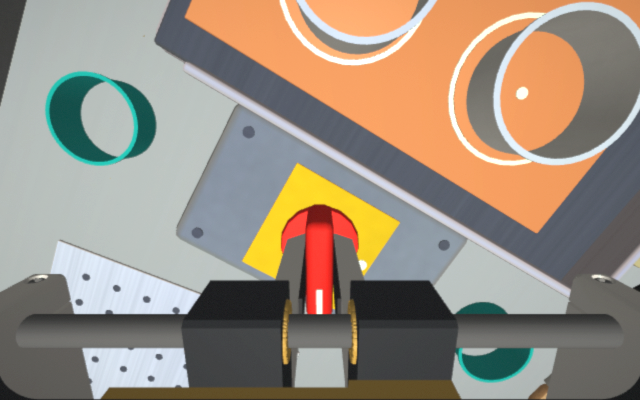

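Handle turned to on. Release, rise and retreat toward the robot's right so the top camera sees everything.

Emit:
drive_tool(plan=[[[0, 0, 0, 0, 0, 0, 0.05], [0, 0, 0, 0, 0, 0, 0.05], [0, 0, 0, 0, 0, 0, 0.05], [0, 0, 0, 0, 0, 0, 0.05], [0, 0, 0, 0, 0, -0.02, 0.05], [0, 0, 0, 0, 0, -0.04, 0.05], [0, 0, 0, 0, 0, -0.045, 0.05], [0, 0, 0, 0, 0, -0.02, 0.05], [0, 0, 0, -0.02, -0.015, 0, 0.05], [0, 0, 0, -0.035, -0.025, 0, 0.05], [0, 0, 0, -0.035, -0.025, 0, 0.05], [0, 0, 0, -0.035, -0.025, 0, 0.05], [0, 0, 0, -0.035, -0.025, 0, 0.05], [0, 0, 0, -0.035, -0.025, 0, 0.05], [0, 0, 0, -0.035, -0.025, 0, 0.05], [0, 0, 0, -0.02, -0.015, 0, 0.05], [0, 0, 0, 0, 0, 0, 0.05], [0, 0, 0, 0, 0, 0, 0.05]]])

```text
t: 53.95
eef_pos: [0.5027, -0.2954, 0.2999]
ee_rot: [0.516, 0.856, 0.0, -0.0]
wrist_force: [0.8, 0.6, 0.6]
width: 0.0498
```

Run:
```python
from h import *
i=cams.capture("top")[:,:,::-1]; crop(i,190,400,120,245,3.8,"top5a"); cv2.imwrite("pics/top5.png",i)
i=cams.capture("side")[:,:,::-1]; crop(i,230,380,140,300,3.7,"sd5")
```

View pics/top5a.png

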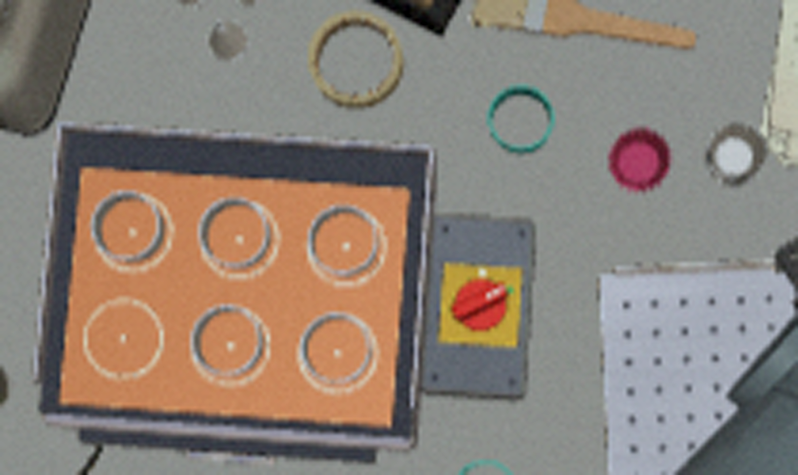

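View pics/sd5.png

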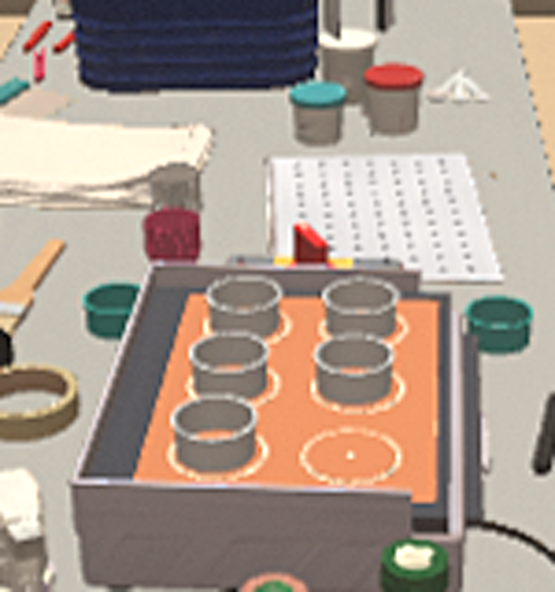

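```bash
python3 -c "
from cell import robot
print(robot.job_done())"
```

```text
the job is handed in; nothing more can be done
None
```

The griddle is set up and back on, and I handed the job in at about 54 s of the 210 s allowed. `job_done` reports no verdict.

**What I did:**
- Switched the griddle off.
- Stood the pink cups on the table beside the white ones.
- Set all five rings that were there on the liner: the full back row, plus front middle and front right.
- The back-left ring was knocked aside during the run, so I gripped it again and re-centred it.
- Only then turned the handle back to on.

**Last checks:**
- **Rings:** measured in the top camera just before switching on, all five were upright and 1.4–3.8 mm from their circle centres (limit 12 mm). In the pictures after switching on, none had moved.
- **Pink cups:** upright, about 90 mm from the white cups (limit 130 mm).
- **Handle:** its bar points at the green dot. I judged this from the pictures, as there is no joint reading.
- **Everything else:** the gripper was clear of everything. The turquoise look-alikes and the bystanders in view look undisturbed.

One reading disagreed. A partly hidden wrist view put the back-middle ring about 7 mm off its centre. Two unobstructed top-camera readings gave 1.5–1.9 mm, and I went by those.

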